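Set up a sketch box with a drawing slope

TASK

Get the sketch box ready: swing its lid open past upright, slide the mixing tray off the wells until it drops flat into its pocket at the end of the box, then put every paint cake lying on the table flat into a well of its own, one in each. Then bring the lid down to a drawing slope of 35 degrees from closed, let go, and press down lightly on the middle of its handle bar to check that it holds there. Leave the pencil pot, the notes and the eraser where they are.

Things in the scene. Friction and masses are not known exactly. Their poses are not given: they have to be found in the camera images.
- paintbox: fixed wooden box 160 (x) x 340 (y) x 50 mm, lid apart; origin under its centre, x from handle side to hinge, y along the hinge. Walls 6 mm. Inside, a level deck (z = 26 mm) from y = -60 to +164 mm, x -74 to +74, with four round wells 6 mm deep. From y = -164 to -60 no deck but the tray's pocket, 148 x 104 mm, floor z = 20, 6 mm below the deck and open to it along y = -60
- lid (a joint): lid angle, rad: 0 closed and level, grows as it opens, stop at 1.78. Stiff friction hinge (1.1 N m): stays where it is left; 5 to 9 N at the handle moves it, 2 to 3 N does not. The lid is a plywood panel 165 x 340 x 8 mm with paper on top; its middle plane passes through the hinge axis
- lid_hinge (a point): point on the hinge axis, middle of the lid's width, 54 mm above the table on the box's far long side (box frame 80, 0, 54 mm); the axis is the box's y
- handle: round steel bar 12 mm thick, 112 mm long, a sleeve turning freely on its own axis, parallel to the hinge, along the lid's free edge and moving with it; origin at the bar's middle, 203 mm from the hinge axis in the lid's plane (at angle a: box frame x = 80 - 203 cos a, z = 54 + 203 sin a mm). Arms at its ends hold it; a gap of 32 mm between bar and lid edge lets a finger in
- pocket (a point): centre of the floor of the tray's pocket (box frame 0, -112, 20 mm)
- tray: flat white mixing tray 142 (x) x 100 (y) x 12 mm, about 0.2 kg, four grey dips; origin at the centre of its underside; too wide to grip. Starts on the deck over the wells, axes along the box's; slides along the box's y between the long walls with 6 mm play, pushed at its +y edge; over the pocket it drops 6 mm and then stands 6 mm above the deck
- well0 (a point): centre of the floor of a round well (box frame -44, 0, 20 mm), 47.5 mm wide, 6 mm deep
- well1 (a point): centre of the floor of a round well (box frame 20, 0, 20 mm), 47.5 mm wide, 6 mm deep
- well2 (a point): centre of the floor of a round well (box frame -44, 78, 20 mm), 47.5 mm wide, 6 mm deep
- well3 (a point): centre of the floor of a round well (box frame 20, 78, 20 mm), 47.5 mm wide, 6 mm deep
- cake0: round paint cake in a white pan, 44 mm across, 18 mm thick, about 45 g, brown paint on top; origin at the centre of its underside; seated in a well it stands 12 mm above the deck. Two to four of these identical cakes are present
- cake1: round paint cake in a white pan, 44 mm across, 18 mm thick, about 45 g, brown paint on top; origin at the centre of its underside; seated in a well it stands 12 mm above the deck. Two to four of these identical cakes are present
- cake2: round paint cake in a white pan, 44 mm across, 18 mm thick, about 45 g, brown paint on top; origin at the centre of its underside; seated in a well it stands 12 mm above the deck. Two to four of these identical cakes are present
- cake3: round paint cake in a white pan, 44 mm across, 18 mm thick, about 45 g, brown paint on top; origin at the centre of its underside; seated in a well it stands 12 mm above the deck. Two to four of these identical cakes are present
- pot: bystander: white pot with pencils, 76 mm across, 95 mm tall (pencils to 175 mm), origin under its centre
- notes: bystander: block of sticky notes 76 x 76 x 28 mm, origin under its centre
- eraser: bystander: eraser 46 x 22 x 14 mm, origin under its centre
Not all that is in view belongs to the job. Leave any purple or turquoise look-alike of the cake2 alone.

How it is judged:
On the way, in this order (a step that is already met when the one before it is completed fails the run):
1. the lid is swung open past upright (joint above 1.57 rad) (value of joint lid above 1.57 rad), for 0.2 s.
2. the tray lies flat in its pocket (distance between tray and pocket below 0.0052 m and angle between tray's own z axis and vertical below 0.03 rad), for 0.2 s.
3. every cake present lies flat in a well of its own ((distance between cake0 and well0 below 0.0045 m or distance between cake0 and well1 below 0.0045 m or distance between cake0 and well2 below 0.0045 m or distance between cake0 and well3 below 0.0045 m) and angle between each of cake0, cake1, cake2, cake3's own z axis and vertical below 0.08 rad and (distance between cake1 and well0 below 0.0045 m or distance between cake1 and well1 below 0.0045 m or distance between cake1 and well2 below 0.0045 m or distance between cake1 and well3 below 0.0045 m) and (distance between cake2 and well0 below 0.0045 m or distance between cake2 and well1 below 0.0045 m or distance between cake2 and well2 below 0.0045 m or distance between cake2 and well3 below 0.0045 m) and (distance between cake3 and well0 below 0.0045 m or distance between cake3 and well1 below 0.0045 m or distance between cake3 and well2 below 0.0045 m or distance between cake3 and well3 below 0.0045 m)), for 0.2 s.
4. the lid stands at 35 degrees (within 4) by itself, at rest, nothing of the gripper on the handle (value of joint lid between 0.541 and 0.681 rad and velocity of joint lid between -0.03 and 0.03 rad/s and contact force between the fingers and handle below 0.1 N), for 0.5 s.
5. a fingertip presses on the handle bar with more than 0.8 N while the lid keeps its angle (value of joint lid between 0.541 and 0.681 rad and velocity of joint lid between -0.03 and 0.03 rad/s and contact force between the fingers and handle above 0.8 N), for 0.05 s.
At the end, for the whole second after the job is handed in: The tray lies flat in its pocket (within 5 mm of its floor's centre), every present cake lies flat on the floor of a well (within 4.5 mm of its centre), one in each, and the lid stands by itself at 35 degrees from closed, within 4 degrees, at rest (all of step 2 and all of step 3 and value of joint lid between 0.541 and 0.681 rad and velocity of joint lid between -0.03 and 0.03 rad/s); the robot touches nothing.
It fails at once if the pot is moved by more than 3 cm (distance of pot from where it was at the start of the episode above 0.03 m).
It fails at once if the notes is moved by more than 3 cm (distance of notes from where it was at the start of the episode above 0.03 m).
It fails at once if the eraser is moved by more than 3 cm (distance of eraser from where it was at the start of the episode above 0.03 m).
Of cake0, cake1, cake2, cake3 only 2 to 4 are there at a start; the rules pass over those that are not, and their reading is None.
At some moment in a run one of cake0, cake1, cake2, cake3 may be knocked a few centimetres aside while the robot is not near it.
Once in a run the grip may slacken for a moment while it holds something.
It also fails if it takes over 210 s, if anything falls off the work surface, if the arm or the gripper's body presses on something with over 40 N, if the wrist force passes 120 N, or if a joint passes its speed limit or range.

ROBOT

A 7-joint arm with a two-finger parallel gripper is mounted at the origin on the work surface. World frame = base frame: x ahead of the robot, y to its left, z up, the work surface at z = 0. Lengths are in m, angles in rad, forces in N, time in s.
With the tool pointing down it reaches from about 0.4 to 0.85 m from the base axis. Payload 10.4 kg.
Tool frame: the origin (TCP) lies at the very end of the fingers, on their centre line; the grasp point (between the pads) lies 19 mm behind it; y points along the fingers, x is the direction in which the jaws open and shut, and the axes are right-handed (so a half turn about y gives the same grasp; the last joint's range is limited). The gripper opens to 87 mm and grips with 3 to 60 N. Pads are 19 mm wide; open, the fingers measure 117 mm over their backs; the gripper's body (75 mm by 190 mm) begins 51 mm behind the grasp point.
Start: joints at [1.303, 0.332, -0.065, 1.46, 0.022, 1.35, -0.088], TCP at [0.151, -0.606, 0.223] pointing down, gripper open.
Joint ranges: [-2.6, 2.6], [-0.5, 2.12], [-1.47, 1.34], [0.16, 2.42], [-1.27, 4.41], [0.06, 2.06], [-2.6, 2.6]. Speed limits (rad/s): [2.22, 2.22, 2.79, 2.79, 3.14, 3.14, 3.14].

INTERFACE

Orientations are given as a unit quaternion [x, y, z, w].
In Python, from bench import readout, vision, r gives the robot as it stands.
- The arm moves only by the tool arm_command, never from a script. Its argument "targets" is a list that holds one entry, the list of rows, each a list of 6 numbers: the shift along the tool's x, y, z in m, then the turn, a rotation vector about the tool's x, y, z in degrees. A call has 1 to 12 rows; each row shifts and turns the commanded pose from where the row before left it, along the tool's axes as they then stand; what a row does not reach is not made up. A row lasts 1/12 s, in which the tool goes at most 41.7 mm and 7.16 degrees, less where a joint would pass 70% of its speed; a pose out of reach is approached as far as the arm can. A call is refused whole if a number of a shift passes 0.0417 or a number of a turn 7.16, either way. A call with a gripper value outside its range is refused whole. "hand" is the opening, from 0 (shut) to 1 (fully open), set as the call begins (left out, the last holds). The fingers move at their own pace and stop on an object; "grip_force" is the grip in N (left out, the last holds). Time passes only in rows, so rows that do not move let the fingers close. It gives the time, the measured TCP pose, the force and the opening at its end, in the units of the state.
- readout.read_state(): the state, without advancing time (a new reading comes with each control period).
- vision.camera(name): name is "scene" or "top" or "wrist"; returns a dict with "pixels" (384x512x3 uint8, blue, green, red), "fovy" (degrees; the focal length in pixels is half the picture's height over the tangent of half this angle, whatever the lens; pixels are square), "cx", "cy" (the principal point, pixels), "R" (3x3) and "t" (3): a world point X has camera coordinates R X + t; the wrist camera has in their place "mount" (4x4, takes a point from camera to tool coordinates, whose origin is the TCP and whose axes are the tool frame's). Camera axes: x right, y down, z forward; pixel columns grow to the right and rows downward; lengths in m; the calibration is good to about 2 mm. A picture is of the moment at which its call begins: read the wrist's pose just before it. There is no depth.
- r.close_job(): hands the job in, once; it reports no verdict.
The state is a dict: "time": time; "joint_positions": joint angles; "joint_vel": joint speeds; "joint_torque": joint torques, N m; "ee_pos": TCP position; "eef_rot": TCP orientation; "ft_force": force on the tool from outside, world axes, zero at the start; "torque": the same for the moment, N m; "width": finger opening in m.
Only numpy, scipy, OpenCV 4.12 (cv2) and the standard library are available. Lean on these libraries where they do the work, as an engineer would, in place of code of your own. Each camera call takes 0.05 s, during which the arm holds its last target.

## Working session

There is one attempt and no reset: what is moved stays moved. The work goes in short steps, Python scripts to look and compute and a tool call to move; the robot and the scene stay as the last step left them, time stands still between calls to the robot, and variables do not carry over. Pictures are saved under pics/ and viewed, and the job is handed in when it is done.

Besides the shell and the picture viewer there is one more tool, called as name(argument=value, ...), one argument or row to a line, values as JSON. arm_command: Moves the arm, as the interface text tells. Its arguments: {"type":"object","properties":{"targets":{"type":"array","items":{"type":"array","items":{"type":"array","items":{"type":"number"}}}},"hand":{"type":"number"},"grip_force":{"type":"number"}},"required":["targets"]}

```bash
ls; mkdir -p pics; cat > h.py <<'E'
import sys; sys.path.insert(0,'.')
import numpy as np, cv2
from bench import readout, vision, r
from scipy.spatial.transform import Rotation as Ro
def K(c):
    f=c['pixels'].shape[0]/2/np.tan(np.radians(c['fovy'])/2); return f
def ray(c,u,v,st=None):
    f=K(c); d=np.array([(u-c['cx'])/f,(v-c['cy'])/f,1.])
    if 'mount' in c:
        M=np.array(c['mount']); Rt=Ro.from_quat(st['eef_rot']).as_matrix()
        return Rt@M[:3,3]+np.array(st['ee_pos']), Rt@M[:3,:3]@d
    R=np.array(c['R']);t=np.array(c['t']); return -R.T@t, R.T@d
def onz(c,u,v,z,st=None):
    o,d=ray(c,u,v,st); return o+d*(z-o[2])/d[2]
def proj(c,X):
    p=np.array(c['R'])@np.array(X)+np.array(c['t']); f=K(c); return f*p[0]/p[2]+c['cx'],f*p[1]/p[2]+c['cy']
def projw(c,X,st):
    M=np.array(c['mount']); Rt=Ro.from_quat(st['eef_rot']).as_matrix()
    p=Rt.T@(np.array(X)-st['ee_pos']); p=M[:3,:3].T@(p-M[:3,3]); f=K(c); return f*p[0]/p[2]+c['cx'],f*p[1]/p[2]+c['cy']
E
python3 - <<'E'
from h import *
for n in ['scene','top','wrist']:
    st=readout.read_state(); c=vision.camera(n); cv2.imwrite(f'pics/{n}0.png',c['pixels']); print(n,{k:np.round(v,3) for k,v in c.items() if k!='pixels'})
print(st)
E
```

```text
pics
scene {'fovy': np.float64(57.436), 'cx': np.float64(259.003), 'cy': np.float64(195.248), 'R': array([[-0.884,  0.468, -0.012],
       [ 0.273,  0.495, -0.825],
       [-0.38 , -0.732, -0.565]]), 't': array([ 0.481, -0.074,  1.215])}
top {'fovy': np.float64(44.407), 'cx': np.float64(258.358), 'cy': np.float64(190.03), 'R': array([[-0.011, -1.   , -0.001],
       [-0.991,  0.011, -0.134],
       [ 0.134, -0.   , -0.991]]), 't': array([-0.009,  0.566,  1.479])}
wrist {'fovy': np.float64(71.208), 'cx': np.float64(254.737), 'cy': np.float64(190.414), 'mount': array([[ 1.   ,  0.001, -0.   ,  0.   ],
       [ 0.001, -0.277,  0.961, -0.163],
       [ 0.   , -0.961, -0.277,  0.075],
       [ 0.   ,  0.   ,  0.   ,  1.   ]])}
{'time': 0.1, 'joint_positions': array([ 1.30341472,  0.33277873, -0.06470604,  1.4608361 ,  0.02164609,
        1.34991518, -0.08849323]), 'joint_vel': array([ 0.00112703, -0.00208542,  0.00026865, -0.00171266, -0.00196616,
        0.00019274, -0.00043719]), 'joint_torque': array([ 2.08323712e-03, -6.24542785e+01,  2.48686352e-02, -3.90715384e+01,
       -6.15247199e-02,  3.66190681e-02,  8.56269526e-05]), 'ee_pos': array([ 0.15136754, -0.60604205,  0.22186237]), 'eef_rot': array([-0.55707004,  0.43557173, -0.43483917,  0.55755281]), 'ft_force': array([-0.08595368,  0.38550364,  0.16303875]), 'torque': array([ 0.00124407, -0.03188026, -0.03730474]), 'width': 0.08702906258834381}
```

View pics/scene0.png

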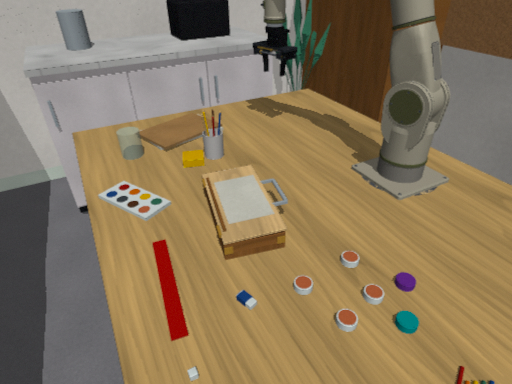

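View pics/top0.png

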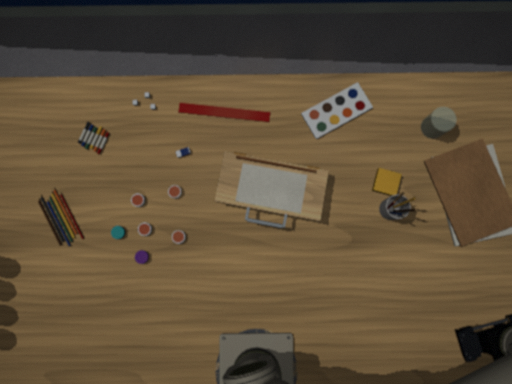

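View pics/wrist0.png

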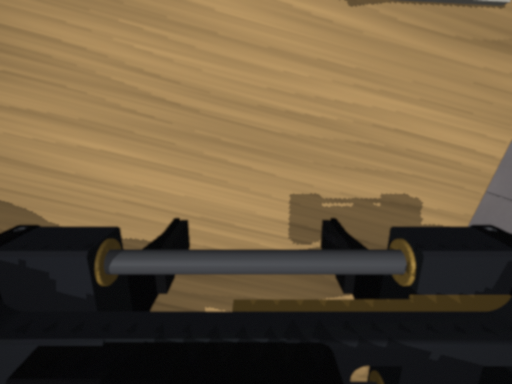

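The scene shows the box near (245,205) with its handle towards the robot. Four brown cakes are at (350,259), (303,285), (373,294) and (346,319). The purple and turquoise decoys are at (405,282) and (407,322), the eraser at (246,299), and the notes and pot at (195,158) and (213,145). Next I'll measure.

```bash
python3 - <<'E'
from h import *
c=vision.camera('top'); im=c['pixels']
cv2.imwrite('pics/topcrop.png',cv2.resize(im[140:240,205:340],None,fx=5.8,fy=5.8,interpolation=cv2.INTER_CUBIC))
s=vision.camera('scene'); im2=s['pixels']
cv2.imwrite('pics/scrop.png',cv2.resize(im2[155:260,190:300],None,fx=5.5,fy=5.5,interpolation=cv2.INTER_CUBIC))
def blobs(cc,lo,hi,z,mn=8):
    hsv=cv2.cvtColor(cc['pixels'],cv2.COLOR_BGR2HSV)
    m=cv2.inRange(hsv,np.array(lo),np.array(hi))
    n,l,sta,ce=cv2.connectedComponentsWithStats(m)
    for i in range(1,n):
        if sta[i,4]>=mn:
            print(np.round(ce[i],1),sta[i,4],np.round(onz(cc,*ce[i],z),4))
for cc in (c,s):
    print('brown');blobs(cc,(0,120,60),(12,255,255),.018)
    print('yellow');blobs(cc,(20,180,80),(30,255,255),.028,25)
    print('blue');blobs(cc,(105,120,40),(125,255,255),.014)
E
```

```text
brown
[223.9 111.8] 1021 [0.834  0.0964 0.018 ]
[359.5 105.1] 48 [ 0.8517 -0.3576  0.018 ]
[346.8 112.1] 59 [ 0.8281 -0.3142  0.018 ]
[313.8 114.1] 46 [ 0.8225 -0.2037  0.018 ]
[104.2 132.9] 39 [0.7663 0.4943 0.018 ]
[ 97.  149.9] 33 [0.7088 0.5163 0.018 ]
[174. 191.] 67 [0.5687 0.2599 0.018 ]
[ 68.2 213.8] 308 [0.498  0.6026 0.018 ]
[136.9 199.7] 64 [0.5414 0.3804 0.018 ]
[143.9 228.8] 67 [0.4465 0.3557 0.018 ]
[177.8 236.2] 68 [0.4213 0.2457 0.018 ]
yellow
[386.3 181.7] 499 [ 0.5898 -0.432   0.028 ]
blue
[352.4  93. ] 43 [ 0.8954 -0.3363  0.014 ]
[ 90.4 127.2] 9 [0.7872 0.5423 0.014 ]
[184.1 151.5] 31 [0.701  0.2289 0.014 ]
[ 51.5 210. ] 22 [0.5113 0.6591 0.014 ]
[ 61.  228.5] 10 [0.4508 0.6254 0.014 ]
brown
[212.8 124.9] 34 [ 0.4161 -0.677   0.018 ]
[123.7 186.8] 37 [ 0.8558 -0.3487  0.018 ]
[131.6 203.4] 24 [ 0.8519 -0.2416  0.018 ]
[143.7 208.8] 48 [ 0.826  -0.1963  0.018 ]
[169.5 291.7] 1620 [0.8458 0.1446 0.018 ]
[350.  255.9] 105 [0.422  0.2478 0.018 ]
[303.  281.7] 139 [0.5699 0.2617 0.018 ]
[373.6 290.8] 153 [0.4481 0.3577 0.018 ]
[346.9 316.6] 193 [0.5431 0.3823 0.018 ]
[460.2 374.9] 87 [0.4465 0.5716 0.018 ]
yellow
[205.2 121.1] 41 [ 0.4381 -0.7103  0.028 ]
[192.6 158.2] 349 [ 0.6007 -0.4072  0.028 ]
[144.6 196. ] 41 [ 0.8098 -0.2469  0.028 ]
[281.1 238.8] 28 [0.5445 0.1221 0.028 ]
[227.8 249.9] 34 [0.682 0.094 0.028]
blue
[219. 121.] 13 [ 0.372  -0.7134  0.014 ]
[111.3 193.7] 37 [ 0.8975 -0.3331  0.014 ]
[243.1 296.8] 112 [0.707  0.2324 0.014 ]
[491.4 382.1] 11 [0.4073 0.6046 0.014 ]
```

View pics/topcrop.png

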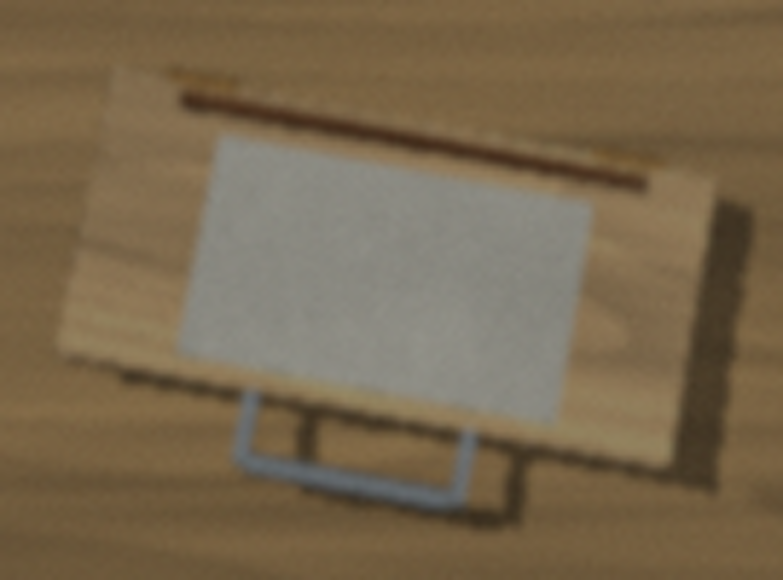

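View pics/scrop.png

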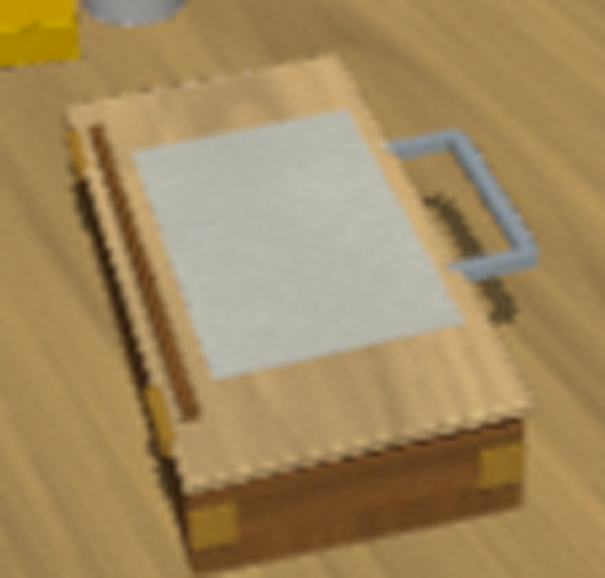

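The crops show the lid panel corners (top crop: (117,68), (715,180), (668,465), (62,355)) and the handle bar from (240,465) to (460,500).

```bash
python3 - <<'E'
from h import *
c=vision.camera('top'); s=vision.camera('scene')
f=lambda x,y:(205+(x+.5)/5.8-.5,140+(y+.5)/5.8-.5)
g=lambda x,y:(190+(x+.5)/5.5-.5,155+(y+.5)/5.5-.5)
# order: (hinge,+y),(hinge,-y),(handle,-y),(handle,+y)
A=np.array([onz(c,*f(*p),.058) for p in [(117,68),(715,180),(668,465),(62,355)]])[:,:2]
B=np.array([onz(s,*g(*p),.058) for p in [(185,490),(68,105),(338,57),(527,410)]])[:,:2]
L=np.array([[80,170],[80,-170],[-85,-170],[-85,170]])/1000
for P in (A,B,(A+B)/2):
    Lm=L.mean(0);Pm=P.mean(0)
    a=(L-Lm);b=(P-Pm)
    th=np.arctan2((a[:,0]*b[:,1]-a[:,1]*b[:,0]).sum(),(a*b).sum())
    R=np.array([[np.cos(th),-np.sin(th)],[np.sin(th),np.cos(th)]])
    o=Pm-R@Lm; print('yaw',np.degrees(th),'o',o); print(np.round((P-(L@R.T+o))*1000,1).tolist())
H=[onz(c,*f(*p),.054) for p in [(240,465),(460,500)]]; print(H)
H=[onz(s,*g(*p),.054) for p in [(530,257),(458,132)]]; print(H)
E
```

```text
yaw -11.156721637745894 o [ 0.58008068 -0.05912943]
[[-1.2, -1.2], [-2.3, 2.7], [2.7, 1.2], [0.8, -2.7]]
yaw -11.410910487524589 o [ 0.5809331  -0.05719872]
[[1.1, 5.4], [-1.6, 1.6], [-2.5, -5.2], [2.9, -1.8]]
yaw -11.285206710310064 o [ 0.58050688 -0.05816413]
[[-0.0, 2.1], [-1.9, 2.1], [0.1, -2.0], [1.9, -2.3]]
[array([0.46940067, 0.02460113, 0.054     ]), array([ 0.44896678, -0.09501125,  0.054     ])]
[array([0.4661714 , 0.01654262, 0.054     ]), array([ 0.43770048, -0.1080612 ,  0.054     ])]
```

```bash
cat >> h.py <<'E'
BO=np.array([0.5803,-0.0585,0]); YAW=np.radians(-11.25)
RB=Ro.from_euler('z',YAW).as_matrix()
def w2b(X): return RB.T@(np.array(X)-BO)
def b2w(X): return RB@np.array(X)+BO
def show(target=None,axes=None):
    "target TCP world, desired tool axes matrix -> shift in current tool axes & rotvec"
    s=readout.read_state(); R=Ro.from_quat(s['eef_rot']).as_matrix()
    print('t',round(s['time'],2),'tcp',np.round(s['ee_pos'],4),'box',np.round(w2b(s['ee_pos'])*1000,1),'F',np.round(s['ft_force'],1),'w',round(s['width'],4),'q',np.round(s['joint_positions'],2))
    print('tool axes in box cols x,y,z', np.round(RB.T@R,3).tolist())
    if target is not None: print('shift tool mm',np.round(R.T@(np.array(target)-s['ee_pos'])*1000,1))
    if axes is not None: print('rot tool deg',np.round(np.degrees(Ro.from_matrix(R.T@axes).as_rotvec()),2))
    return s
def ax(xdir):
    "tool down, tool x along the horizontal dir (world)"
    x=np.array([xdir[0],xdir[1],0.]);x/=np.linalg.norm(x);y=np.array([0,0,-1.]);return np.c_[x,y,np.cross(x,y)]
E
python3 - <<'E'
from h import *
s=readout.read_state();R=Ro.from_quat(s['eef_rot']).as_matrix();print(np.round(R,3))
for d in [RB[:,0],-RB[:,0],RB[:,1],-RB[:,1]]: show(b2w([-.123,0,.16]),ax(d))
E
```

```text
[[ 0.242 -0.     0.97 ]
 [-0.97   0.     0.242]
 [-0.    -1.    -0.   ]]
t 0.35 tcp [ 0.1515 -0.6063  0.2224] box [-313.7 -621.   222.4] F [ 0.6 -0.1  0.2] w 0.087 q [ 1.3   0.33 -0.06  1.46  0.02  1.35 -0.09]
tool axes in box cols x,y,z [[0.427, -0.0, 0.904], [-0.904, 0.0, 0.427], [-0.0, -1.0, -0.0]]
shift tool mm [-480.1   62.5  437.6]
rot tool deg [-1.000e-02 -6.473e+01 -1.000e-02]
t 0.35 tcp [ 0.1515 -0.6063  0.2224] box [-313.7 -621.   222.4] F [ 0.6 -0.1  0.2] w 0.087 q [ 1.3   0.33 -0.06  1.46  0.02  1.35 -0.09]
tool axes in box cols x,y,z [[0.427, -0.0, 0.904], [-0.904, 0.0, 0.427], [-0.0, -1.0, -0.0]]
shift tool mm [-480.1   62.5  437.6]
rot tool deg [ 1.0000e-02  1.1527e+02 -1.0000e-02]
t 0.35 tcp [ 0.1515 -0.6063  0.2224] box [-313.7 -621.   222.4] F [ 0.6 -0.1  0.2] w 0.087 q [ 1.3   0.33 -0.06  1.46  0.02  1.35 -0.09]
tool axes in box cols x,y,z [[0.427, -0.0, 0.904], [-0.904, 0.0, 0.427], [-0.0, -1.0, -0.0]]
shift tool mm [-480.1   62.5  437.6]
rot tool deg [-2.0000e-02 -1.5473e+02 -0.0000e+00]
t 0.35 tcp [ 0.1515 -0.6063  0.2224] box [-313.7 -621.   222.4] F [ 0.6 -0.1  0.2] w 0.087 q [ 1.3   0.33 -0.06  1.46  0.02  1.35 -0.09]
tool axes in box cols x,y,z [[0.427, -0.0, 0.904], [-0.904, 0.0, 0.427], [-0.0, -1.0, -0.0]]
shift tool mm [-480.1   62.5  437.6]
rot tool deg [ 0.000e+00  2.527e+01 -1.000e-02]
```

arm_command(
  targets=[
    [[-0.024, 0, 0.022, 0, 0, 0], [-0.024, 0, 0.022, 0, 0, 0], [-0.024, 0, 0.022, 0, 0, 0], [-0.024, 0, 0.022, 0, 0, 0], [-0.024, 0, 0.022, 0, 0, 0], [-0.024, 0, 0.022, 0, 0, 0], [-0.024, 0, 0.022, 0, 0, 0], [-0.024, 0, 0.022, 0, 0, 0], [-0.024, 0, 0.022, 0, 0, 0], [-0.024, 0, 0.022, 0, 0, 0]],
  ],
  hand=0.36,
  grip_force=25,
)

```text
time: 1.18
ee_pos: [0.3072, -0.3188, 0.2227]
eef_rot: [0.557, -0.435, 0.435, -0.557]
ft_force: [1.1, -0.8, -1.1]
width: 0.0332
```

arm_command(
  targets=[
    [[-0.024, 0, 0.022, 0, 0, 0], [-0.024, 0, 0.022, 0, 0, 0], [-0.024, 0, 0.022, 0, 0, 0], [-0.024, 0, 0.022, 0, 0, 0], [-0.024, 0, 0.022, 0, 0, 0], [-0.024, 0, 0.022, 0, 0, 0], [-0.024, 0, 0.022, 0, 0, 0], [-0.024, 0, 0.022, 0, 0, 0], [-0.024, 0, 0.022, 0, 0, 0], [-0.024, 0, 0.022, 0, 0, 0]],
  ],
)

```text
time: 2.02
ee_pos: [0.4626, -0.0326, 0.2229]
eef_rot: [-0.557, 0.435, -0.436, 0.557]
ft_force: [0.1, -0.3, -0.4]
width: 0.0314
```

arm_command(
  targets=[
    [[0, 0, 0, 0, -7, 0], [0, 0, 0, 0, -7, 0], [0, 0, 0, 0, -7, 0], [0, 0, 0, 0, -7, 0], [0, 0, 0, 0, -7, 0], [0, 0, 0, 0, -7, 0], [0, 0, 0, 0, -7, 0], [0, 0, 0, 0, -7, 0], [0, 0, 0, 0, -7, 0], [0, 0, 0, 0, -1.7, 0], [0, 0, 0, 0, 0, 0]],
  ],
)

```text
time: 2.93
ee_pos: [0.462, -0.0341, 0.2226]
eef_rot: [0.704, -0.069, 0.069, -0.704]
ft_force: [0.5, 0.1, 0.1]
width: 0.0312
```

```bash
python3 - <<'E'
from h import *
s=show(b2w([-.123,0,.16]),ax(RB[:,0]))
c=vision.camera('wrist'); cv2.imwrite('pics/w1.png',c['pixels'])
for X in [(-.123,-.056,.054),(-.123,.056,.054)]: print(projw(c,b2w(X),s))
E
```

```text
t 2.93 tcp [ 0.462  -0.0341  0.2226] box [-120.8    0.9  222.6] F [0.5 0.1 0.1] w 0.0312 q [ 0.71  0.01 -0.73  1.84  0.01  1.3  -0.22]
tool axes in box cols x,y,z [[1.0, 0.0, -0.001], [0.001, -0.0, 1.0], [0.0, -1.0, -0.0]]
shift tool mm [-2.2 62.6 -0.9]
rot tool deg [0.01 0.06 0.01]
(np.float64(253.4188308648157), np.float64(217.02911467658433))
(np.float64(253.43799005588627), np.float64(130.57294779197844))
```

View pics/w1.png

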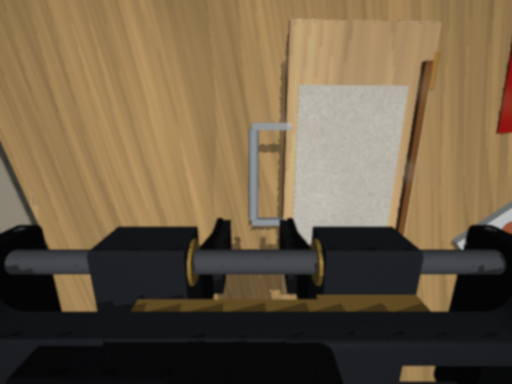

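The bar lies at column about 253, rows 123–228, which matches the prediction. I'll go down around it now.

arm_command(
  targets=[
    [[-0.002, 0.016, 0, 0, 0, 0], [0, 0.016, 0, 0, 0, 0], [0, 0.016, 0, 0, 0, 0], [0, 0.016, 0, 0, 0, 0], [0, 0.016, 0, 0, 0, 0], [0, 0.016, 0, 0, 0, 0], [0, 0.016, 0, 0, 0, 0], [0, 0.016, 0, 0, 0, 0], [0, 0.016, 0, 0, 0, 0], [0, 0.016, 0, 0, 0, 0], [0, 0.016, 0, 0, 0, 0], [0, 0.01, 0, 0, 0, 0]],
  ],
)

```text
time: 3.98
ee_pos: [0.4595, -0.0337, 0.0352]
eef_rot: [-0.704, 0.071, -0.07, 0.704]
ft_force: [-0.8, 0.7, -0.6]
width: 0.0317
```

arm_command(
  targets=[
    [[0, 0, 0, 0, 0, 0], [0, 0, 0, 0, 0, 0], [0, 0, 0, 0, 0, 0], [0, 0, 0, 0, 0, 0], [0, 0, 0, 0, 0, 0], [0, 0, 0, 0, 0, 0]],
  ],
  hand=0,
)

```text
time: 4.48
ee_pos: [0.4602, -0.0337, 0.0371]
eef_rot: [0.704, -0.069, 0.07, -0.704]
ft_force: [-1.6, 2.0, 4.2]
width: 0.0101
```

```bash
python3 - <<'E'
from h import *
s=show()
# arc increments box x, z (mm) from a=0 in steps
a=np.linspace(0,1.68,25); x=80-203*np.cos(a); z=54+203*np.sin(a)
print(np.round(np.c_[a[1:],np.diff(x),-np.diff(z)],1).tolist())
E
```

```text
t 4.48 tcp [ 0.4602 -0.0337  0.0371] box [-122.7    0.9   37.1] F [-1.6  2.   4.2] w 0.0101 q [ 0.63  0.25 -0.71  2.05  0.21  0.91 -0.39]
tool axes in box cols x,y,z [[1.0, 0.0, 0.001], [-0.001, -0.0, 1.0], [0.0, -1.0, -0.0]]
[[0.1, 0.5, -14.2], [0.1, 1.5, -14.1], [0.2, 2.5, -14.0], [0.3, 3.4, -13.8], [0.4, 4.4, -13.5], [0.4, 5.3, -13.2], [0.5, 6.2, -12.8], [0.6, 7.1, -12.3], [0.6, 8.0, -11.8], [0.7, 8.8, -11.2], [0.8, 9.5, -10.5], [0.8, 10.2, -9.8], [0.9, 10.9, -9.1], [1.0, 11.5, -8.3], [1.0, 12.1, -7.5], [1.1, 12.6, -6.6], [1.2, 13.0, -5.7], [1.3, 13.4, -4.8], [1.3, 13.7, -3.9], [1.4, 13.9, -2.9], [1.5, 14.1, -1.9], [1.5, 14.2, -0.9], [1.6, 14.2, 0.1], [1.7, 14.2, 1.1]]
```

arm_command(
  targets=[
    [[0.0005, -0.0142, 0, 0, 0, 0], [0.0015, -0.0141, 0, 0, 0, 0], [0.0025, -0.014, 0, 0, 0, 0], [0.0034, -0.0138, 0, 0, 0, 0]],
  ],
)

```text
time: 4.82
ee_pos: [0.4704, -0.0357, 0.094]
eef_rot: [-0.704, 0.067, -0.072, 0.704]
ft_force: [18.8, -2.5, -14.3]
width: 0.0101
```

```bash
python3 - <<'E'
from h import *
s=show()
c=vision.camera('scene'); cv2.imwrite('pics/s2.png',c['pixels'])
E
```

```text
t 4.82 tcp [ 0.4704 -0.0357  0.094 ] box [-112.2    1.    94. ] F [ 18.8  -2.5 -14.3] w 0.0101 q [ 0.67  0.18 -0.73  1.98  0.14  1.03 -0.33]
tool axes in box cols x,y,z [[1.0, 0.006, 0.001], [-0.001, 0.001, 1.0], [0.006, -1.0, 0.001]]
```

View pics/s2.png

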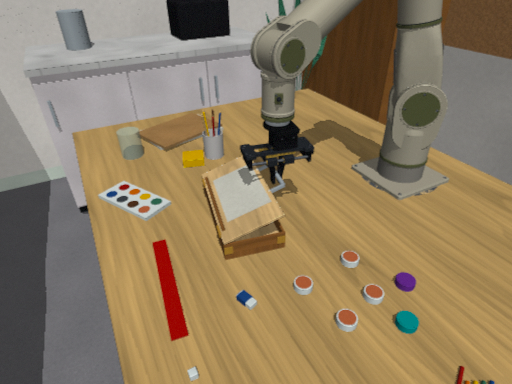

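The lid follows the gripper. I'll continue along the arc in pieces and watch the force.

arm_command(
  targets=[
    [[0.0055, -0.0135, 0, 0, 0, 0], [0.0056, -0.0132, 0, 0, 0, 0], [0.0062, -0.0128, 0, 0, 0, 0], [0.0071, -0.0123, 0, 0, 0, 0]],
  ],
)

```text
time: 5.2
ee_pos: [0.4957, -0.0408, 0.1454]
eef_rot: [-0.703, 0.066, -0.073, 0.704]
ft_force: [30.8, -2.8, -30.0]
width: 0.01
```

arm_command(
  targets=[
    [[0.008, -0.0118, 0, 0, 0, 0], [0.0088, -0.0112, 0, 0, 0, 0], [0.0095, -0.0105, 0, 0, 0, 0], [0.0102, -0.0098, 0, 0, 0, 0]],
  ],
)

```text
time: 5.53
ee_pos: [0.5297, -0.0476, 0.1863]
eef_rot: [-0.703, 0.068, -0.071, 0.704]
ft_force: [23.7, -0.0, -35.4]
width: 0.0108
```

arm_command(
  targets=[
    [[0.0109, -0.0091, 0, 0, 0, 0], [0.0115, -0.0083, 0, 0, 0, 0], [0.0121, -0.0075, 0, 0, 0, 0], [0.0126, -0.0066, 0, 0, 0, 0]],
  ],
)

```text
time: 5.87
ee_pos: [0.5732, -0.0563, 0.2154]
eef_rot: [-0.703, 0.071, -0.068, 0.704]
ft_force: [10.2, 2.0, -34.4]
width: 0.011
```

```bash
python3 - <<'E'
from h import *
s=show()
b=w2b(s['ee_pos'])*1000; print(np.arctan2(b[2]+17-54,80-b[0]), np.hypot(b[2]+17-54,80-b[0]))
c=vision.camera('scene'); cv2.imwrite('pics/s3.png',c['pixels'])
E
```

```text
t 5.87 tcp [ 0.5732 -0.0563  0.2154] box [ -7.4   0.7 215.4] F [ 10.2   2.  -34.4] w 0.011 q [ 0.6   0.31 -0.71  1.57  0.2   1.34 -0.33]
tool axes in box cols x,y,z [[1.0, -0.004, 0.0], [-0.0, 0.001, 1.0], [-0.004, -1.0, 0.001]]
1.1154119114640562 198.62486595911227
```

View pics/s3.png

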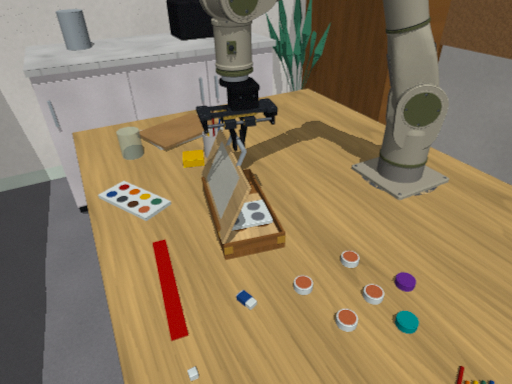

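arm_command(
  targets=[
    [[0.013, -0.003, 0, 0, 0, 0], [0.0134, -0.0035, 0, 0, 0, 0], [0.0137, -0.003, 0, 0, 0, 0], [0.0139, -0.002, 0, 0, 0, 0]],
  ],
)

```text
time: 6.25
ee_pos: [0.6265, -0.067, 0.2316]
eef_rot: [0.704, -0.07, 0.069, -0.703]
ft_force: [-7.8, 0.8, 9.2]
width: 0.0109
```

arm_command(
  targets=[
    [[0.0141, -0.001, 0, 0, 0, 0], [0.0142, 0, 0, 0, 0, 0], [0.0142, 0.0005, 0, 0, 0, 0], [0.0142, 0.001, 0, 0, 0, 0]],
  ],
)

```text
time: 6.58
ee_pos: [0.6835, -0.0783, 0.2328]
eef_rot: [0.704, -0.069, 0.071, -0.703]
ft_force: [-4.4, 0.8, 10.1]
width: 0.0102
```

```bash
python3 - <<'E'
from h import *
s=show()
b=w2b(s['ee_pos'])*1000; print(np.arctan2(b[2]+17-54,80-b[0]), np.hypot(b[2]+17-54,80-b[0]))
E
```

```text
t 6.58 tcp [ 0.6835 -0.0783  0.2328] box [105.1   0.7 232.8] F [-4.4  0.8 10.1] w 0.0102 q [ 0.47  0.55 -0.66  1.23  0.33  1.47 -0.34]
tool axes in box cols x,y,z [[1.0, 0.003, 0.001], [-0.001, -0.0, 1.0], [0.003, -1.0, -0.0]]
1.6980439745630944 197.42831115778702
```

arm_command(
  targets=[
    [[0, 0, 0, 0, 0, 0], [0, 0, 0, 0, 0, 0], [0, 0, 0, 0, 0, 0], [0, 0, 0, 0, 0, 0], [0, -0.01, 0, 0, 0, 0], [0, -0.02, 0, 0, 0, 0], [0, -0.02, 0, 0, 0, 0], [-0.03, -0.01, 0, 0, 0, 0], [-0.03, 0, 0, 0, 0, 0], [-0.03, 0, 0, 0, 0, 0], [-0.03, 0, 0, 0, 0, 0], [-0.03, 0, 0, 0, 0, 0]],
  ],
  hand=0.36,
)

```text
time: 7.58
ee_pos: [0.5336, -0.0483, 0.2907]
eef_rot: [0.704, -0.069, 0.07, -0.703]
ft_force: [-0.3, -0.4, 1.1]
width: 0.0313
```

```bash
python3 - <<'E'
from h import *
s=show(None,ax(RB[:,1])); show(None,ax(-RB[:,1]))
for n in ['scene','top','wrist']:
    c=vision.camera(n); cv2.imwrite(f'pics/{n}4.png',c['pixels'])
E
```

```text
t 7.58 tcp [ 0.5336 -0.0483  0.2907] box [-47.8   0.9 290.7] F [-0.3 -0.4  1.1] w 0.0313 q [ 0.66  0.17 -0.73  1.56  0.11  1.46 -0.28]
tool axes in box cols x,y,z [[1.0, 0.001, 0.001], [-0.001, -0.001, 1.0], [0.001, -1.0, -0.001]]
rot tool deg [ 5.000e-02 -9.004e+01 -0.000e+00]
t 7.58 tcp [ 0.5336 -0.0483  0.2907] box [-47.8   0.9 290.7] F [-0.3 -0.4  1.1] w 0.0313 q [ 0.66  0.17 -0.73  1.56  0.11  1.46 -0.28]
tool axes in box cols x,y,z [[1.0, 0.001, 0.001], [-0.001, -0.001, 1.0], [0.001, -1.0, -0.001]]
rot tool deg [0.000e+00 8.996e+01 5.000e-02]
```

View pics/scene4.png

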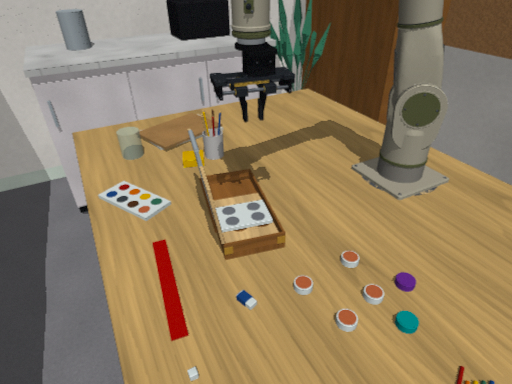

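View pics/wrist4.png

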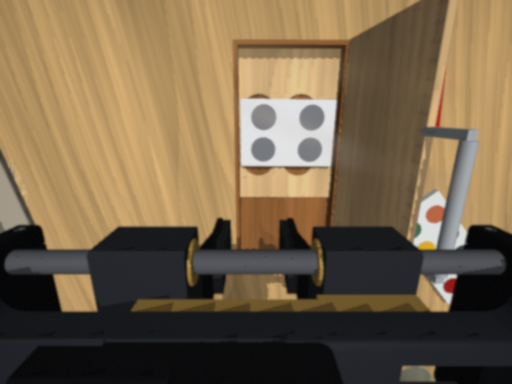

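View pics/top4.png

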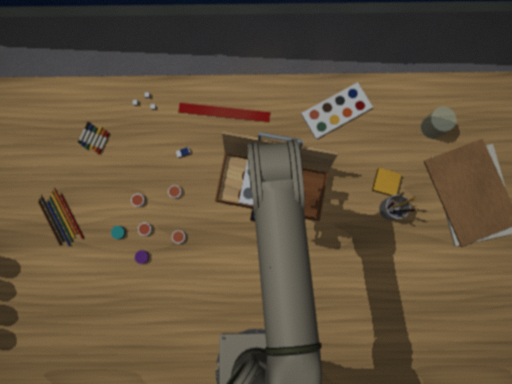

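The lid stands past upright. The white tray is in the wrist view with corners (240,99), (337,99), (333,167) and (242,167), and parts of the wells show at its edges.

```bash
python3 - <<'E'
from h import *
s=show()
c=vision.camera('wrist')
for p in [(240,99),(337,99),(333,167),(242,167)]: print('tray',np.round(w2b(onz(c,*p,.038,s))*1000,1))
for p in [(234,41),(349,41)]: print('box corner',np.round(w2b(onz(c,*p,.05,s))*1000,1))
E
```

```text
t 7.73 tcp [ 0.5338 -0.0485  0.2918] box [-47.5   0.8 291.8] F [ 0.4 -0.7  0.5] w 0.0313 q [ 0.66  0.17 -0.73  1.56  0.12  1.46 -0.28]
tool axes in box cols x,y,z [[1.0, 0.002, 0.0], [-0.0, -0.003, 1.0], [0.002, -1.0, -0.003]]
tray [-69.3  95.6  38. ]
tray [73.5 95.6 38. ]
tray [75.9 -6.1 38. ]
tray [-67.7  -6.1  38. ]
box corner [-75.7 169.3  50. ]
box corner [ 79.9 169.4  50. ]
```

arm_command(
  targets=[
    [[0, 0, 0, 0, -7, 0], [0, 0, 0, 0, -7, 0], [0, 0, 0, 0, -7, 0], [0, 0, 0, 0, -7, 0], [0, 0, 0, 0, -7, 0], [0, 0, 0, 0, -7, 0], [0, 0, 0, 0, -7, 0], [0, 0, 0, 0, -7, 0], [0, 0, 0, 0, -7, 0], [0, 0, 0, 0, -7, 0], [0, 0, 0, 0, -7, 0], [0, 0, 0, 0, -7, 0]],
  ],
  hand=0,
)

```text
time: 8.78
ee_pos: [0.5361, -0.0489, 0.2905]
eef_rot: [-0.568, -0.421, 0.421, 0.568]
ft_force: [-0.9, -0.1, 0.1]
width: 0.0003
```

arm_command(
  targets=[
    [[0, 0, 0, 0, -6, 0], [0, 0, 0, 0, 0, 0]],
  ],
)

```text
time: 8.95
ee_pos: [0.536, -0.0489, 0.2904]
eef_rot: [-0.545, -0.45, 0.449, 0.546]
ft_force: [-0.6, -0.1, -1.0]
width: 0.0006
```

```bash
python3 - <<'E'
from h import *
s=show(None,ax(RB[:,1]))
c=vision.camera('wrist'); cv2.imwrite(f'pics/w5.png',c['pixels'])
E
```

```text
t 8.95 tcp [ 0.536  -0.0489  0.2904] box [-45.3   0.8 290.4] F [-0.6 -0.1 -1. ] w 0.0006 q [ 0.79  0.21 -0.89  1.55  0.16  1.47  1.27]
tool axes in box cols x,y,z [[-0.004, 0.0, -1.0], [1.0, 0.001, -0.004], [0.001, -1.0, -0.0]]
rot tool deg [0.01 0.24 0.06]
```

View pics/w5.png

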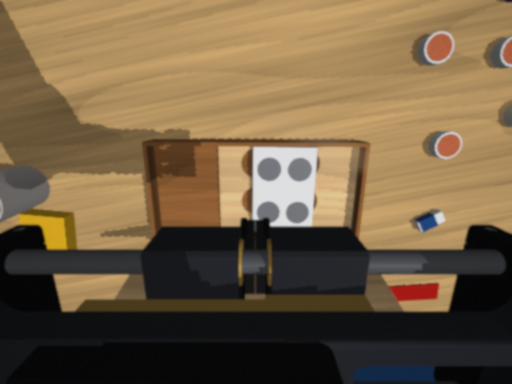

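arm_command(
  targets=[
    [[0.0125, 0.02, -0.0048, 0, 0, 0], [0.0125, 0.02, -0.0048, 0, 0, 0], [0.0125, 0.02, -0.0048, 0, 0, 0], [0.0125, 0.02, -0.0048, 0, 0, 0], [0.0125, 0.02, -0.0048, 0, 0, 0], [0.0125, 0.02, -0.0048, 0, 0, 0], [0.0125, 0.02, -0.0048, 0, 0, 0], [0.0125, 0.02, -0.0048, 0, 0, 0], [0.0125, 0.02, -0.0048, 0, 0, 0], [0.0125, 0.02, -0.0048, 0, 0, 0], [0, 0, 0, 0, 0, 0]],
  ],
)

```text
time: 9.92
ee_pos: [0.6056, 0.0668, 0.0862]
eef_rot: [-0.546, -0.447, 0.449, 0.549]
ft_force: [-0.4, 0.3, 0.6]
width: 0.0002
```

```bash
python3 - <<'E'
from h import *
s=show(b2w([.003,.125,.030]),ax(RB[:,1]))
c=vision.camera('scene'); cv2.imwrite(f'pics/s6.png',c['pixels'])
E
```

```text
t 9.92 tcp [0.6056 0.0668 0.0862] box [  0.3 127.9  86.2] F [-0.4  0.3  0.6] w 0.0002 q [ 0.45  0.55 -0.83  1.62  0.43  1.17  0.89]
tool axes in box cols x,y,z [[0.002, -0.005, -1.0], [1.0, 0.0, 0.002], [0.0, -1.0, 0.005]]
shift tool mm [-2.9 56.2 -3. ]
rot tool deg [-0.3  -0.11  0.02]
```

View pics/s6.png

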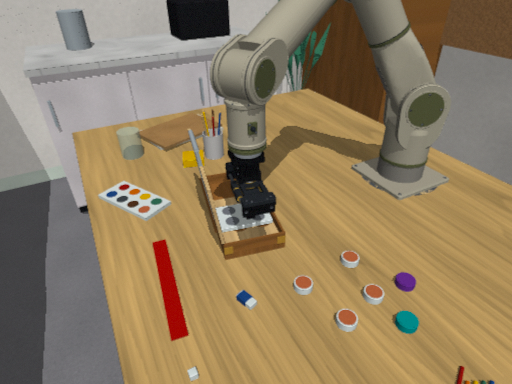

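arm_command(
  targets=[
    [[0, 0.014, -0.001, 0, 0, 0], [0, 0.014, -0.001, 0, 0, 0], [0, 0.014, -0.001, 0, 0, 0], [0, 0.014, 0, 0, 0, 0], [0, 0, 0, 0, 0, 0]],
  ],
)

```text
time: 10.38
ee_pos: [0.6079, 0.0628, 0.0309]
eef_rot: [-0.546, -0.447, 0.449, 0.548]
ft_force: [-0.5, 0.3, -0.6]
width: 0.0006
```

arm_command(
  targets=[
    [[-0.01, 0, 0, 0, 0, 0], [-0.01, 0, 0, 0, 0, 0], [-0.01, 0, 0, 0, 0, 0], [-0.01, 0, 0, 0, 0, 0], [-0.01, 0, 0, 0, 0, 0], [-0.01, 0, 0, 0, 0, 0]],
  ],
)

```text
time: 10.88
ee_pos: [0.5981, 0.0041, 0.0349]
eef_rot: [0.547, 0.449, -0.448, -0.547]
ft_force: [1.2, 2.7, 1.1]
width: 0.0003
```

```bash
python3 - <<'E'
from h import *
s=show(b2w([.003,-.047,.030]),ax(RB[:,1]))
c=vision.camera('wrist'); cv2.imwrite(f'pics/w7.png',c['pixels'])
E
```

```text
t 10.88 tcp [0.5981 0.0041 0.0349] box [ 5.3 64.9 34.9] F [1.2 2.7 1.1] w 0.0003 q [ 0.54  0.58 -0.8   1.69  0.46  1.06  0.97]
tool axes in box cols x,y,z [[0.001, 0.001, -1.0], [1.0, 0.0, 0.001], [0.0, -1.0, -0.001]]
shift tool mm [-111.9    4.8    2.2]
rot tool deg [ 0.07 -0.05  0.02]
```

View pics/w7.png

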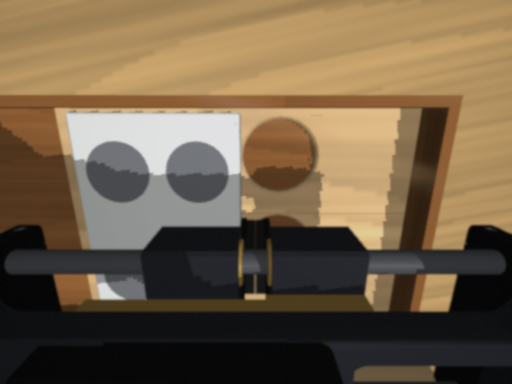

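The tray moves with the fingers, its edge at column 240, and well2 is now visible at (280,155).

arm_command(
  targets=[
    [[-0.008, 0.004, 0.002, 0, 0, 0], [-0.01, 0.0015, 0, 0, 0, 0], [-0.01, 0.0005, 0, 0, 0, 0], [-0.01, 0, 0, 0, 0, 0], [-0.01, 0, 0, 0, 0, 0], [-0.01, 0, 0, 0, 0, 0], [-0.01, 0, 0, 0, 0, 0]],
  ],
)

```text
time: 11.52
ee_pos: [0.5825, -0.0621, 0.0284]
eef_rot: [0.547, 0.448, -0.448, -0.547]
ft_force: [0.4, 4.2, 3.0]
width: 0.0005
```

```bash
python3 - <<'E'
from h import *
s=show(b2w([.003,-.047,.0295]),ax(RB[:,1]))
E
```

```text
t 11.52 tcp [ 0.5825 -0.0621  0.0284] box [ 2.9 -3.1 28.4] F [0.4 4.2 3. ] w 0.0005 q [ 0.65  0.56 -0.79  1.73  0.45  1.04  1.08]
tool axes in box cols x,y,z [[0.0, 0.0, -1.0], [1.0, 0.0, 0.0], [0.0, -1.0, -0.0]]
shift tool mm [-43.9  -1.1  -0.1]
rot tool deg [ 0.01 -0.03  0.  ]
```

arm_command(
  targets=[
    [[-0.008, -0.001, 0, 0, 0, 0], [-0.008, 0, 0, 0, 0, 0], [-0.008, 0, 0, 0, 0, 0], [-0.006, 0, 0, 0, 0, 0], [0, 0, 0, 0, 0, 0]],
  ],
)

```text
time: 11.93
ee_pos: [0.5762, -0.093, 0.0288]
eef_rot: [0.547, 0.447, -0.448, -0.547]
ft_force: [0.3, 0.1, -0.4]
width: 0.0005
```

```bash
python3 - <<'E'
from h import *
s=show()
c=vision.camera('wrist'); cv2.imwrite(f'pics/w8.png',c['pixels'])
E
```

```text
t 11.93 tcp [ 0.5762 -0.093   0.0288] box [  2.7 -34.6  28.8] F [ 0.3  0.1 -0.4] w 0.0005 q [ 0.7   0.56 -0.78  1.74  0.45  1.04  1.13]
tool axes in box cols x,y,z [[0.003, -0.001, -1.0], [1.0, -0.002, 0.003], [-0.002, -1.0, 0.001]]
```

View pics/w8.png

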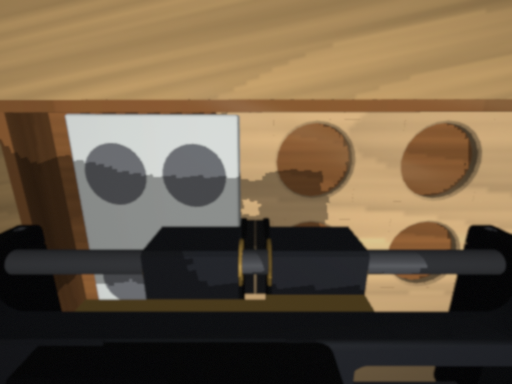

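```bash
python3 - <<'E'
from h import *
s=readout.read_state(); c=vision.camera('wrist')
for p in [(240,115),(67,115)]: print(np.round(w2b(onz(c,*p,.038,s))*1000,1))
print(np.round(w2b(onz(c,61,150,.020,s))*1000,1),np.round(w2b(onz(c,3,105,.050,s))*1000,1))
for p in [(315,159),(440,160)]: print('well',np.round(w2b(onz(c,*p,.026,s))*1000,1))
E
```

```text
[-72.9 -42.4  38. ]
[ -73. -138.   38.]
[ -51.4 -158.2   20. ] [ -78.  -161.3   50. ]
well [-46.4   3.3  26. ]
well [-45.6  81.2  26. ]
```

arm_command(
  targets=[
    [[-0.006, 0, 0, 0, 0, 0], [-0.006, 0, 0, 0, 0, 0], [-0.003, 0, 0, 0, 0, 0], [0, 0, 0, 0, 0, 0], [0, 0, 0, 0, 0, 0]],
  ],
)

```text
time: 12.45
ee_pos: [0.5738, -0.1058, 0.0292]
eef_rot: [0.547, 0.448, -0.448, -0.547]
ft_force: [0.2, -0.1, -0.4]
width: 0.0001
```

```bash
python3 - <<'E'
from h import *
s=show()
c=vision.camera('wrist'); cv2.imwrite(f'pics/w9.png',c['pixels'])
E
```

```text
t 12.45 tcp [ 0.5738 -0.1058  0.0292] box [  2.8 -47.7  29.2] F [ 0.2 -0.1 -0.4] w 0.0001 q [ 0.73  0.55 -0.78  1.74  0.45  1.04  1.16]
tool axes in box cols x,y,z [[0.001, -0.0, -1.0], [1.0, -0.0, 0.001], [-0.0, -1.0, 0.0]]
```

View pics/w9.png

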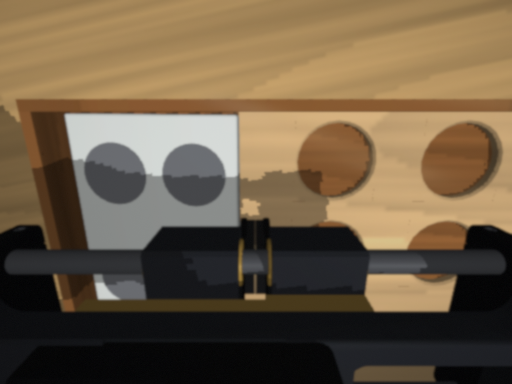

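arm_command(
  targets=[
    [[-0.002, 0, 0, 0, 0, 0], [-0.002, 0, 0, 0, 0, 0], [-0.002, 0, 0, 0, 0, 0], [0, 0, 0, 0, 0, 0], [0, 0, 0, 0, 0, 0]],
  ],
)

```text
time: 12.92
ee_pos: [0.5726, -0.1103, 0.0293]
eef_rot: [-0.546, -0.449, 0.449, 0.547]
ft_force: [-1.3, 5.1, 0.3]
width: 0.0001
```

```bash
python3 - <<'E'
from h import *
s=show()
c=vision.camera('wrist'); cv2.imwrite(f'pics/w10.png',c['pixels'])
E
```

```text
t 12.92 tcp [ 0.5726 -0.1103  0.0293] box [  2.5 -52.3  29.3] F [-1.3  5.1  0.3] w 0.0001 q [ 0.73  0.55 -0.78  1.74  0.44  1.04  1.17]
tool axes in box cols x,y,z [[-0.0, -0.0, -1.0], [1.0, 0.001, -0.0], [0.001, -1.0, 0.0]]
```

View pics/w10.png

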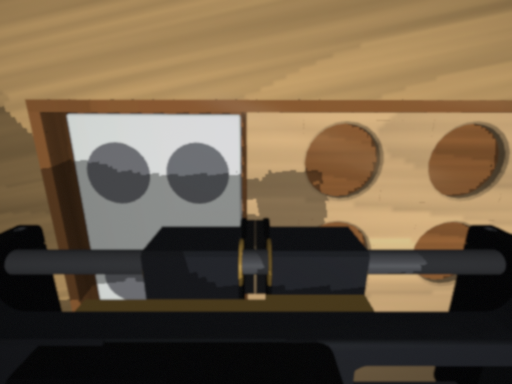

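A dark gap now shows at column 243 between tray and deck, so the tray has dropped. I'll back off, rise, and look at both the pocket and the wells.

arm_command(
  targets=[
    [[0.006, 0, 0, 0, 0, 0], [0.004, -0.02, 0.004, 0, 0, 0], [0.005, -0.02, 0.004, 0, 0, 0], [0.005, -0.02, 0.004, 0, 0, 0], [0.005, -0.02, 0.004, 0, 0, 0], [0.005, -0.02, 0.004, 0, 0, 0], [0.005, -0.02, 0.004, 0, 0, 0], [0.005, -0.02, 0.004, 0, 0, 0], [0.005, -0.02, 0.004, 0, 0, 0], [0.005, -0.02, 0.004, 0, 0, 0], [0, 0, 0, 0, 0, 0], [0, 0, 0, 0, 0, 0]],
  ],
)

```text
time: 13.97
ee_pos: [0.5478, -0.0553, 0.2103]
eef_rot: [0.548, 0.449, -0.448, -0.546]
ft_force: [-0.2, -1.1, -0.1]
width: 0.0004
```

```bash
python3 - <<'E'
from h import *
s=show()
c=vision.camera('wrist'); cv2.imwrite(f'pics/w11.png',c['pixels'])
c=vision.camera('scene'); cv2.imwrite('pics/s11.png',cv2.resize(c['pixels'][150:340,180:420],None,fx=3,fy=3,interpolation=cv2.INTER_CUBIC))
E
```

```text
t 13.97 tcp [ 0.5478 -0.0553  0.2103] box [-32.5  -3.2 210.3] F [-0.2 -1.1 -0.1] w 0.0004 q [ 0.79  0.29 -0.91  1.64  0.24  1.32  1.21]
tool axes in box cols x,y,z [[0.0, 0.003, -1.0], [1.0, -0.001, 0.0], [-0.001, -1.0, -0.003]]
```

View pics/w11.png

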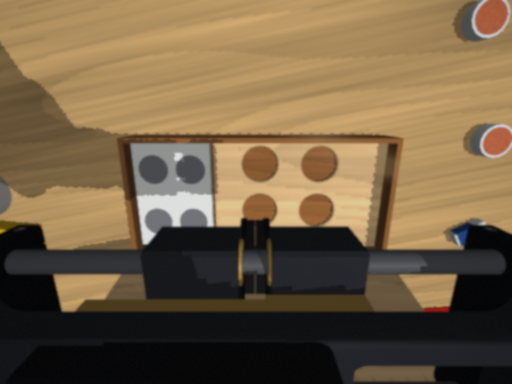

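View pics/s11.png

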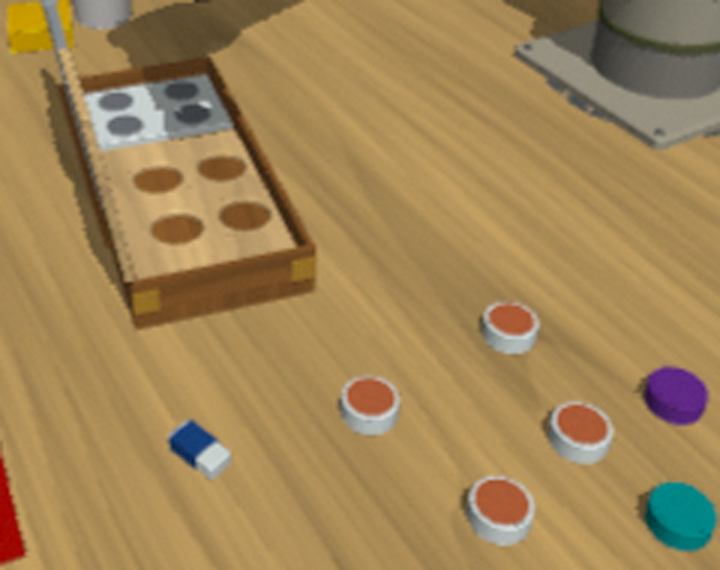

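```bash
cat > wells.py <<'E'
from h import *
def wells(c,s=None,mnA=200,dbg=None):
    im=c['pixels']; hsv=cv2.cvtColor(im,cv2.COLOR_BGR2HSV)
    out=[]
    L=np.array([[-44,0],[20,0],[-44,78],[20,78]])/1000
    for l in L:
        X=b2w([l[0],l[1],.026])
        u,v=projw(c,X,s) if s is not None else proj(c,X)
        out.append((u,v))
    return out
E
python3 - <<'E'
from wells import *
s=readout.read_state(); c=vision.camera('wrist'); w=wells(c,s); print(np.round(w,1))
hsv=cv2.cvtColor(c['pixels'],cv2.COLOR_BGR2HSV)
for p in [(260,165),(240,190),(290,165),(318,210),(320,165),(350,190)]: print(p,hsv[p[1],p[0]])
t=vision.camera('top'); print('top',np.round(wells(t),1)); cv2.imwrite('pics/t12.png',cv2.resize(t['pixels'][130:260,120:340],None,fx=3.5,fy=3.5,interpolation=cv2.INTER_CUBIC))
sc=vision.camera('scene'); print('scene',np.round(wells(sc),1)); 
E
```

```text
[[258.1 165.6]
 [258.  211.6]
 [317.9 165.6]
 [314.9 211.6]]
(260, 165) [ 14 161 133]
(240, 190) [ 17 103 213]
(290, 165) [ 17 103 201]
(318, 210) [ 14 160 147]
(320, 165) [ 14 157 141]
(350, 190) [ 18 101 219]
top [[269.  199.2]
 [272.6 180.1]
 [245.4 194.8]
 [249.1 175.7]]
scene [[253.3 204.4]
 [232.1 208.3]
 [261.  220.1]
 [238.5 224.5]]
```

View pics/t12.png

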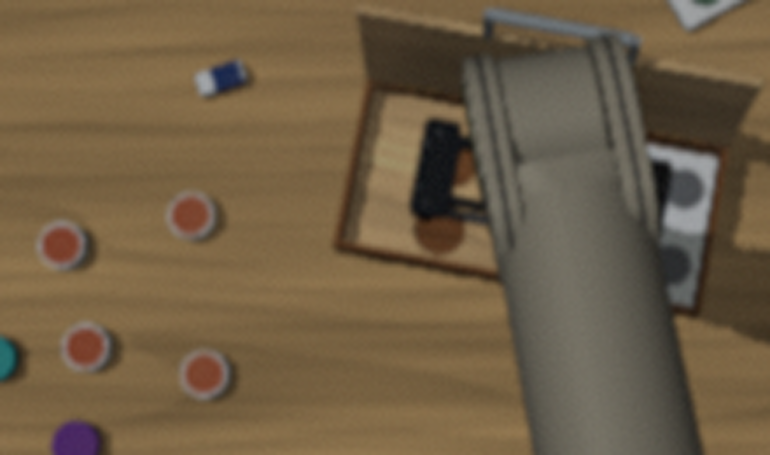

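```bash
cat >> wells.py <<'E'
def find(c,s=None,rad=14):
    im=c['pixels']; hsv=cv2.cvtColor(im,cv2.COLOR_BGR2HSV)
    m=cv2.inRange(hsv,np.array((8,128,40)),np.array((16,255,210)))
    res=[]
    for (u,v) in wells(c,s):
        mm=np.zeros_like(m); cv2.circle(mm,(int(round(u)),int(round(v))),rad,255,-1)
        q=cv2.bitwise_and(m,mm); cn,_=cv2.findContours(q,cv2.RETR_EXTERNAL,cv2.CHAIN_APPROX_NONE)
        if not cn: res.append(None); continue
        k=max(cn,key=cv2.contourArea)
        if len(k)<6: res.append(None);continue
        e=cv2.fitEllipse(k); 
        res.append((e,cv2.contourArea(k)))
    return res
E
python3 - <<'E'
from wells import *
s=readout.read_state(); c=vision.camera('wrist')
for n,cc,ss,rad in [('wrist',c,s,24),('scene',vision.camera('scene'),None,13)]:
    for e in find(cc,ss,rad):
        if e: print(n,np.round(e[0][0],1),np.round(e[0][1],1),e[1],np.round(w2b(onz(cc,*e[0][0],.026,ss))*1000,1),np.round(w2b(onz(cc,*e[0][0],.023,ss))*1000,1))
E
```

```text
wrist [259.5 164.6] [33.4 34.1] 894.0 [-45.7   2.1  26. ] [-45.2   2.1  23. ]
wrist [259.2 208.9] [25.8 33.8] 656.5 [15.6  2.  26. ] [16.7  2.1 23. ]
wrist [318.8 164.7] [32.3 35. ] 885.5 [-45.6  79.4  26. ] [-45.   80.2  23. ]
wrist [315.8 210.8] [29.5 32.9] 760.5 [18.4 79.5 26. ] [19.5 80.3 23. ]
scene [253.2 205.8] [ 7.1 14.5] 78.5 [-41.9   7.   26. ] [-42.9   3.   23. ]
scene [232.2 209.7] [ 7.3 15.1] 84.5 [21.1  6.9 26. ] [20.3  3.  23. ]
scene [261.  221.8] [ 8.3 15.5] 98.5 [-41.9  85.1  26. ] [-42.9  81.5  23. ]
scene [238.7 226.1] [ 8.4 15.7] 102.0 [21.2 84.8 26. ] [20.4 81.3 23. ]
```

The tray lies flush in its pocket, and all four wells are visible and consistent within about 2 mm (box y offset +2 mm). Going for the first cake.

```bash
sed -i 's/^BO=.*/BO=np.array([0.5809,-0.0565,0]); YAW=np.radians(-11.25)/' h.py; python3 - <<'E'
from h import *
s=show([.569,.261,.12],ax(RB[:,1]))
E
```

```text
t 14.32 tcp [ 0.5469 -0.0553  0.2086] box [-33.6  -5.4 208.6] F [-0.1 -0.2 -0.5] w 0.0004 q [ 0.79  0.3  -0.91  1.64  0.24  1.32  1.21]
tool axes in box cols x,y,z [[0.001, -0.001, -1.0], [1.0, 0.0, 0.001], [0.0, -1.0, 0.001]]
shift tool mm [314.5  88.6  40.2]
rot tool deg [-0.06 -0.04  0.  ]
```

arm_command(
  targets=[
    [[0.03, 0.002, 0.004, 0, 0, 0], [0.03, 0.004, 0.004, 0, 0, 0], [0.03, 0.008, 0.004, 0, 0, 0], [0.03, 0.008, 0.004, 0, 0, 0], [0.03, 0.008, 0.004, 0, 0, 0], [0.03, 0.01, 0.004, 0, 0, 0], [0.03, 0.01, 0.004, 0, 0, 0], [0.03, 0.01, 0.004, 0, 0, 0], [0.03, 0.014, 0.004, 0, 0, 0], [0.03, 0.014, 0.004, 0, 0, 0], [0.014, 0, 0, 0, 0, 0], [0, 0, 0, 0, 0, 0]],
  ],
  hand=0.72,
  grip_force=15,
)

```text
time: 15.32
ee_pos: [0.5676, 0.2648, 0.1199]
eef_rot: [-0.544, -0.45, 0.45, 0.547]
ft_force: [0.2, 0.8, 0.5]
width: 0.0617
```

```bash
cat > cakes.py <<'E'
from h import *
def cakes(c,s=None,z=.018,mn=30):
    hsv=cv2.cvtColor(c['pixels'],cv2.COLOR_BGR2HSV)
    m=cv2.inRange(hsv,np.array((0,140,60)),np.array((12,255,255)))
    n,l,sta,ce=cv2.connectedComponentsWithStats(m); o=[]
    for i in range(1,n):
        if sta[i,4]>=mn:
            w,h=sta[i,2:4]
            if max(w,h)/min(w,h)<1.6: o.append((ce[i],sta[i,4],onz(c,*ce[i],z,s)))
    return o
E
python3 - <<'E'
from cakes import *
s=show(None,ax(RB[:,1])); R=Ro.from_quat(s['eef_rot']).as_matrix()
c=vision.camera('wrist'); cv2.imwrite('pics/w13.png',c['pixels'])
for k in cakes(c,s): print(np.round(k[0],1),k[1],np.round(k[2],4),'tool shift',np.round(R.T@(k[2]-s['ee_pos'])*1000,1))
E
```

```text
t 15.32 tcp [0.5676 0.2648 0.1199] box [-75.7 312.6 119.9] F [0.2 0.8 0.5] w 0.0617 q [ 0.15  0.57 -0.9   1.54  0.46  1.25  0.56]
tool axes in box cols x,y,z [[-0.005, -0.003, -1.0], [1.0, 0.001, -0.005], [0.001, -1.0, 0.003]]
rot tool deg [-0.16  0.27  0.07]
[204.2  37.5] 1323 [0.4205 0.2474 0.018 ] tool shift [-45.3 102.3 140.8]
[332.   42.9] 1304 [0.4463 0.358  0.018 ] tool shift [ 68.2 102.4 136.6]
[368.2 144. ] 948 [0.5419 0.3828 0.018 ] tool shift [110.8 102.2  47.4]
[252.5 192.6] 804 [0.569  0.2618 0.018 ] tool shift [ -2.8 101.9  -2.2]
```

View pics/w13.png

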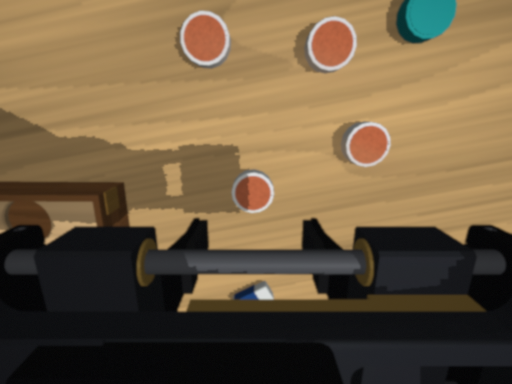

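Cake A is at (252,192), the others at (204,37), (332,43) and (368,144), and turquoise at the top right. These agree with the earlier positions, so I'll descend on A.

arm_command(
  targets=[
    [[-0.003, 0.02, -0.002, 0, 0, 0], [0, 0.02, 0, 0, 0, 0], [0, 0.02, 0, 0, 0, 0], [0, 0.02, 0, 0, 0, 0], [0, 0.016, 0, 0, 0, 0], [0, 0.01, 0, 0, 0, 0], [0, 0.004, 0, 0, 0, 0], [0, 0, 0, 0, 0, 0], [0, 0, 0, 0, 0, 0]],
  ],
)

```text
time: 16.12
ee_pos: [0.5712, 0.2575, 0.0121]
eef_rot: [0.547, 0.449, -0.448, -0.547]
ft_force: [0.0, 1.1, -0.2]
width: 0.0628
```

```bash
python3 - <<'E'
from h import *
show([.569,.2615,.009],ax(RB[:,1]))
E
```

```text
t 16.12 tcp [0.5712 0.2575 0.0121] box [-70.8 306.   12.1] F [ 0.   1.1 -0.2] w 0.0628 q [ 0.12  0.69 -0.83  1.63  0.56  1.08  0.5 ]
tool axes in box cols x,y,z [[0.001, 0.001, -1.0], [1.0, 0.001, 0.001], [0.001, -1.0, -0.001]]
shift tool mm [3.5 3.1 3. ]
rot tool deg [ 0.05 -0.03  0.03]
```

```bash
python3 - <<'E'
from h import *
P=[]
for i in range(6):
    vision.camera('wrist'); s=readout.read_state(); P.append(w2b(s['ee_pos'])*1000); print(np.round(P[-1],1),np.round(s['joint_vel'],3)[:4])
E
```

```text
[-70.7 306.3  12.3] [-0.003 -0.006 -0.003 -0.002]
[-70.7 306.3  12.4] [-0.003 -0.001  0.002  0.001]
[-70.7 306.2  12.3] [-0.001  0.001  0.003  0.004]
[-70.8 306.2  12.2] [0.001 0.004 0.003 0.004]
[-70.9 306.1  12. ] [-0.001  0.002  0.002  0.005]
[-70.9 306.   11.8] [-0.     0.004  0.002  0.002]
```

arm_command(
  targets=[
    [[0.003, 0.003, 0.003, 0, 0, 0], [0, 0, 0, 0, 0, 0], [0, 0, 0, 0, 0, 0], [0, 0, 0, 0, 0, 0]],
  ],
)

```text
time: 16.75
ee_pos: [0.5682, 0.2609, 0.0082]
eef_rot: [0.547, 0.448, -0.449, -0.547]
ft_force: [-0.2, -0.3, -0.4]
width: 0.0627
```

```bash
python3 - <<'E'
from h import *
show([.569,.2615,.009],ax(RB[:,1]))
E
```

```text
t 16.75 tcp [0.5682 0.2609 0.0082] box [-74.3 308.9   8.2] F [-0.2 -0.3 -0.4] w 0.0627 q [ 0.11  0.69 -0.83  1.63  0.56  1.08  0.49]
tool axes in box cols x,y,z [[0.0, -0.0, -1.0], [1.0, -0.0, 0.0], [-0.0, -1.0, 0.0]]
shift tool mm [ 0.7 -0.8 -0.6]
rot tool deg [-0.   -0.01 -0.01]
```

Grip, then lift.

arm_command(
  targets=[
    [[0, 0, 0, 0, 0, 0], [0, 0, 0, 0, 0, 0], [0, 0, 0, 0, 0, 0], [0, 0, 0, 0, 0, 0], [0, 0, 0, 0, 0, 0], [0, 0, 0, 0, 0, 0]],
  ],
  hand=0,
  grip_force=15,
)

```text
time: 17.25
ee_pos: [0.5684, 0.2608, 0.0082]
eef_rot: [0.547, 0.448, -0.448, -0.547]
ft_force: [0.1, 0.1, 0.1]
width: 0.0432
```

arm_command(
  targets=[
    [[0, -0.01, 0, 0, 0, 0], [0, -0.02, 0, 0, 0, 0], [0, -0.02, 0, 0, 0, 0], [0, -0.02, 0, 0, 0, 0], [0, -0.02, 0, 0, 0, 0], [0, 0, 0, 0, 0, 0], [0, 0, 0, 0, 0, 0], [0, 0, 0, 0, 0, 0]],
  ],
)

```text
time: 17.92
ee_pos: [0.5682, 0.2605, 0.098]
eef_rot: [0.547, 0.448, -0.449, -0.547]
ft_force: [-0.5, 0.1, -0.0]
width: 0.044
```

```bash
python3 - <<'E'
from cakes import *
s=show(b2w([.020,.078,.085]),ax(RB[:,1])); R=Ro.from_quat(s['eef_rot']).as_matrix()
c=vision.camera('wrist'); cv2.imwrite('pics/w14.png',c['pixels'])
for k in cakes(c,s,s['ee_pos'][2]+.010): print(np.round(k[0],1),k[1],'tool shift',np.round(R.T@(k[2]-s['ee_pos'])*1000,1))
E
```

```text
t 17.92 tcp [0.5682 0.2605 0.098 ] box [-74.3 308.5  98. ] F [-0.5  0.1 -0. ] w 0.044 q [ 0.15  0.59 -0.89  1.57  0.48  1.22  0.55]
tool axes in box cols x,y,z [[0.0, -0.0, -1.0], [1.0, -0.001, 0.0], [-0.001, -1.0, 0.0]]
shift tool mm [-230.4   13.1  -94.5]
rot tool deg [-0.01 -0.03 -0.03]
[203.6  27.8] 1642 tool shift [-26.5 -10.  117.9]
[344.4  33.1] 1628 tool shift [ 44.9 -10.  115.6]
[383.3 144.3] 1139 tool shift [ 72.1 -10.   59.5]
```

View pics/w14.png

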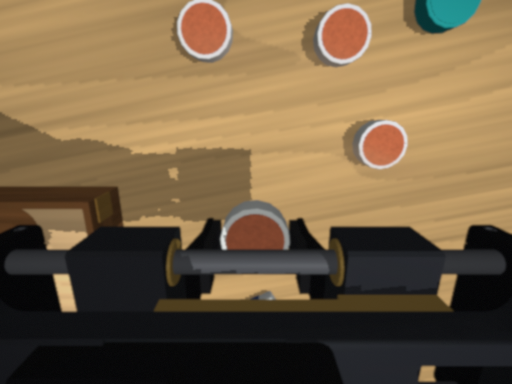

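```bash
cat > held.py <<'E'
from h import *
def held(tag,zb=.008):
    s=readout.read_state(); c=vision.camera('wrist')
    M=np.array(c['mount']); f=K(c)
    def pt(p): q=M[:3,:3].T@(np.array(p)-M[:3,3]); return f*q[0]/q[2]+c['cx'],f*q[1]/q[2]+c['cy']
    cv2.imwrite(f'pics/{tag}.png',cv2.resize(c['pixels'][180:260,190:320],None,fx=6,fy=6,interpolation=cv2.INTER_CUBIC))
    for dz in (-.002,0,.002): print(dz,'toprim',np.round(pt((0,zb-.018,.022+dz)),1),'botrim',np.round(pt((0,zb,.022+dz)),1))
    print(c['pixels'][194:222,255].tolist())
E
python3 -c "
from held import *
held('h14')"
```

```text
-0.002 toprim [255.7 210. ] botrim [255.6 200.7]
0 toprim [255.7 206.9] botrim [255.6 197.9]
0.002 toprim [255.7 203.8] botrim [255.6 195. ]
[[109, 164, 200], [108, 163, 199], [107, 162, 198], [108, 162, 198], [107, 160, 195], [106, 149, 178], [104, 127, 142], [103, 111, 113], [104, 106, 104], [105, 105, 104], [104, 105, 104], [105, 106, 104], [106, 107, 105], [110, 111, 109], [124, 126, 123], [142, 144, 141], [150, 152, 149], [150, 153, 149], [147, 149, 148], [129, 132, 140], [88, 97, 127], [54, 72, 124], [47, 69, 127], [47, 70, 129], [47, 70, 128], [46, 69, 126], [45, 67, 123], [44, 66, 122]]
```

View pics/h14.png

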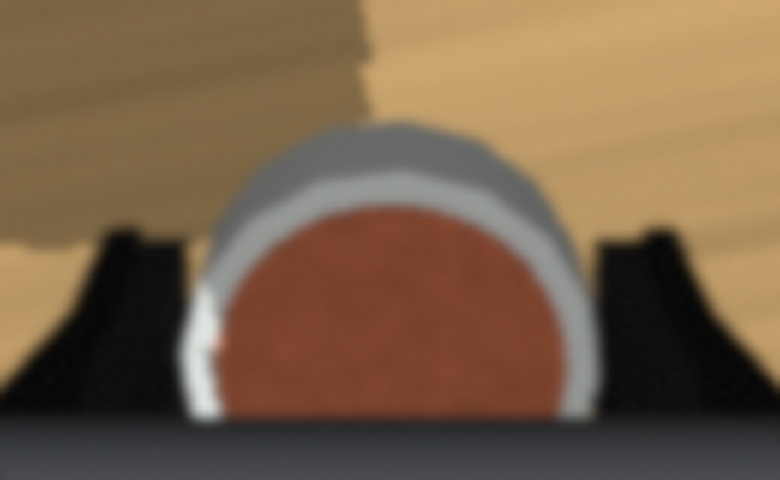

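Cake A is held with its pan rim at rows 200–208. Carrying it over well3.

arm_command(
  targets=[
    [[-0.023, 0, -0.0095, 0, 0, 0], [-0.023, 0, -0.0095, 0, 0, 0], [-0.023, 0, -0.0095, 0, 0, 0], [-0.023, 0, -0.0095, 0, 0, 0], [-0.023, 0, -0.0095, 0, 0, 0], [-0.023, 0, -0.0095, 0, 0, 0], [-0.023, 0, -0.0095, 0, 0, 0], [-0.023, 0, -0.0095, 0, 0, 0], [-0.023, 0, -0.0095, 0, 0, 0], [-0.023, 0, -0.0085, 0, 0, 0], [0, 0, 0, 0, 0, 0], [0, 0, 0, 0, 0, 0]],
  ],
)

```text
time: 19.02
ee_pos: [0.6153, 0.0149, 0.0972]
eef_rot: [-0.547, -0.447, 0.448, 0.548]
ft_force: [-0.7, 1.3, -0.9]
width: 0.0431
```

arm_command(
  targets=[
    [[0, 0.015, 0, 0, 0, 0], [0, 0.015, 0, 0, 0, 0], [0, 0.015, 0, 0, 0, 0], [0, 0, 0, 0, 0, 0], [0, 0, 0, 0, 0, 0], [0, 0, 0, 0, 0, 0]],
  ],
)

```text
time: 19.52
ee_pos: [0.6156, 0.0175, 0.0532]
eef_rot: [-0.546, -0.449, 0.449, 0.547]
ft_force: [0.2, 0.0, -0.5]
width: 0.0434
```

```bash
python3 - <<'E'
from held import *
show(b2w([.020,.078,.048]),ax(RB[:,1])); held('h15')
c=vision.camera('wrist'); cv2.imwrite('pics/w15.png',c['pixels'])
E
```

```text
t 19.52 tcp [0.6156 0.0175 0.0532] box [19.6 79.3 53.2] F [ 0.2  0.  -0.5] w 0.0434 q [ 0.53  0.61 -0.83  1.63  0.49  1.12  0.94]
tool axes in box cols x,y,z [[-0.0, -0.0, -1.0], [1.0, 0.0, -0.0], [0.0, -1.0, 0.0]]
shift tool mm [-1.3  5.2 -0.4]
rot tool deg [-0.01  0.02  0.01]
-0.002 toprim [255.7 210. ] botrim [255.6 200.7]
0 toprim [255.7 206.9] botrim [255.6 197.9]
0.002 toprim [255.7 203.8] botrim [255.6 195. ]
[[38, 66, 99], [37, 65, 98], [36, 64, 97], [37, 65, 97], [44, 67, 97], [66, 81, 101], [94, 101, 108], [110, 112, 113], [115, 116, 114], [116, 117, 115], [116, 118, 116], [117, 118, 116], [118, 120, 117], [123, 124, 122], [140, 142, 139], [159, 161, 158], [167, 169, 166], [167, 170, 166], [163, 165, 164], [143, 147, 155], [98, 108, 141], [61, 81, 138], [53, 78, 141], [52, 78, 142], [53, 79, 143], [52, 77, 141], [51, 75, 137], [50, 74, 136]]
```

View pics/w15.png

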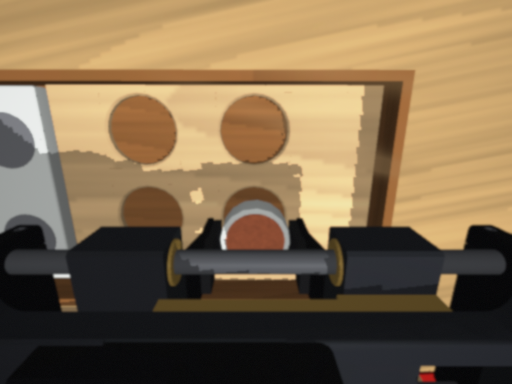

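View pics/h15.png

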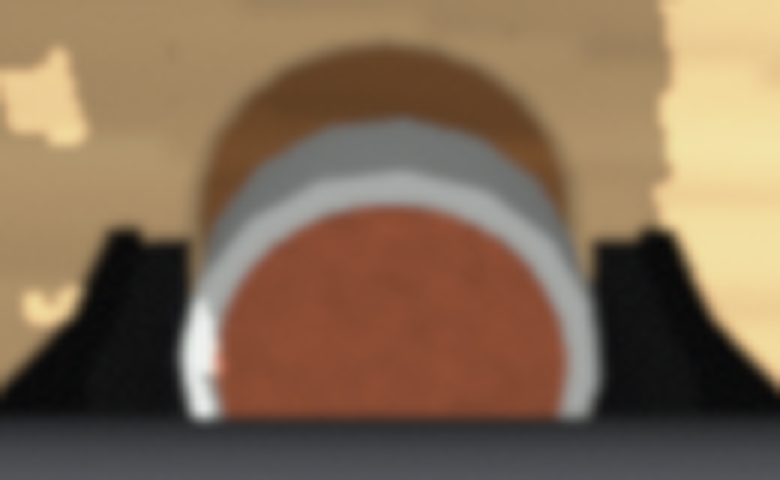

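```bash
cat > rel.py <<'E'
from wells import *
def rel(rad=38):
    s=readout.read_state(); c=vision.camera('wrist'); R=Ro.from_quat(s['eef_rot']).as_matrix()
    T=lambda u,v,z:(R.T@(onz(c,u,v,z,s)-s['ee_pos']))*1000
    print('tcp box',np.round(w2b(s['ee_pos'])*1000,1))
    for e in find(c,s,rad):
        if e: print(np.round(e[0][0],1),np.round(e[0][1],1),e[1],'tool@26',np.round(T(*e[0][0],.026),1),'box',np.round(w2b(onz(c,*e[0][0],.026,s))*1000,1))
    return T
E
python3 - <<'E'
from rel import *
T=rel()
print('near rim',T(254.2,187,.026)); print('left/right',T(223.3,211.7,.026),T(285.3,211.7,.026))
# manual well2 extents
c=vision.camera('wrist');cv2.imwrite('pics/w16.png',cv2.resize(c['pixels'][80:180,95:305],None,fx=3.7,fy=3.7,interpolation=cv2.INTER_CUBIC))
E
```

```text
tcp box [20.1 79.2 53.9]
[143.3 129.1] [60.7 69.3] 3301.0 tool@26 [-78.   27.8  65.8] box [-45.7   1.2  26. ]
[151.8 208.7] [41.  61.7] 1888.5 tool@26 [-78.3  27.9   7.1] box [13.   0.9 26. ]
[253.5 129.1] [64.4 66.5] 3361.0 tool@26 [-1.4 27.9 65.8] box [-45.7  77.8  26. ]
[254.5 233.4] [35.  56.8] 1509.5 tool@26 [ -0.7  27.9 -13.3] box [33.4 78.5 26. ]
near rim [-0.93991028 27.89906701 24.09218794]
left/right [-24.37183907  27.91259666   4.66301919] [22.64374119 27.92577131  4.67070026]
```

View pics/w16.png

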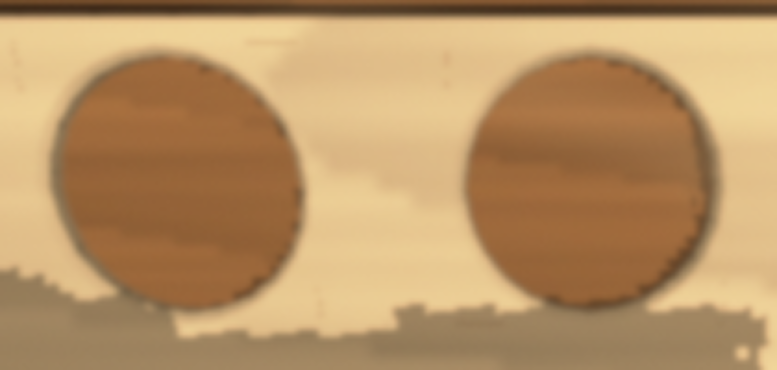

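The view shows the near rim of well3 at row 187, with the cake slightly off-centre. I'll correct and lower.

arm_command(
  targets=[
    [[-0.0007, 0.008, 0.0015, 0, 0, 0], [0, 0.007, 0, 0, 0, 0], [0, 0, 0, 0, 0, 0], [0, 0, 0, 0, 0, 0], [0, 0, 0, 0, 0, 0], [0, 0, 0, 0, 0, 0]],
  ],
)

```text
time: 20.22
ee_pos: [0.6141, 0.0166, 0.0384]
eef_rot: [0.547, 0.449, -0.448, -0.547]
ft_force: [0.6, 0.2, -0.5]
width: 0.0434
```

```bash
python3 - <<'E'
from held import *
show(b2w([.0186,.0785,.029]),ax(RB[:,1])); held('h17')
E
```

```text
t 20.22 tcp [0.6141 0.0166 0.0384] box [18.3 78.2 38.4] F [ 0.6  0.2 -0.5] w 0.0434 q [ 0.52  0.62 -0.83  1.65  0.5   1.1   0.93]
tool axes in box cols x,y,z [[0.0, 0.0, -1.0], [1.0, 0.0, 0.0], [0.0, -1.0, -0.0]]
shift tool mm [ 0.3  9.4 -0.3]
rot tool deg [ 0.02 -0.02  0.  ]
-0.002 toprim [255.7 210. ] botrim [255.6 200.7]
0 toprim [255.7 206.9] botrim [255.6 197.9]
0.002 toprim [255.7 203.8] botrim [255.6 195. ]
[[77, 109, 135], [58, 87, 116], [44, 73, 106], [40, 69, 102], [46, 70, 101], [70, 84, 104], [98, 103, 110], [111, 114, 113], [115, 117, 115], [116, 117, 115], [117, 118, 116], [117, 118, 116], [118, 119, 116], [123, 125, 122], [140, 142, 139], [160, 162, 159], [167, 169, 166], [167, 170, 166], [163, 166, 164], [142, 147, 155], [99, 109, 142], [61, 81, 138], [53, 78, 141], [53, 78, 143], [53, 79, 143], [51, 76, 140], [50, 75, 137], [51, 74, 136]]
```

View pics/h17.png

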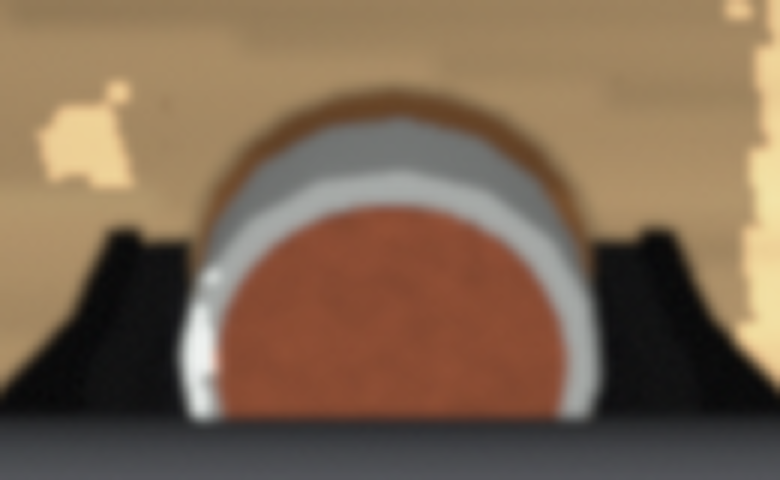

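Well centred: near gap about 2 mm, sides even. Lowering.

arm_command(
  targets=[
    [[0, 0.004, 0, 0, 0, 0], [0, 0.003, 0, 0, 0, 0], [0, 0.002, 0, 0, 0, 0], [0, 0, 0, 0, 0, 0], [0, 0, 0, 0, 0, 0], [0, 0, 0, 0, 0, 0]],
  ],
)

```text
time: 20.77
ee_pos: [0.614, 0.0166, 0.0293]
eef_rot: [0.547, 0.448, -0.448, -0.547]
ft_force: [-0.3, -0.5, -0.4]
width: 0.0437
```

```bash
python3 - <<'E'
from held import *
show(b2w([.0186,.0785,.029]),ax(RB[:,1])); held('h18')
E
```

```text
t 20.77 tcp [0.614  0.0166 0.0293] box [18.2 78.1 29.3] F [-0.3 -0.5 -0.4] w 0.0437 q [ 0.52  0.63 -0.82  1.65  0.51  1.08  0.93]
tool axes in box cols x,y,z [[0.0, 0.0, -1.0], [1.0, 0.0, 0.0], [0.0, -1.0, -0.0]]
shift tool mm [ 0.4  0.3 -0.4]
rot tool deg [ 0.   -0.02  0.  ]
-0.002 toprim [255.7 210. ] botrim [255.6 200.7]
0 toprim [255.7 206.9] botrim [255.6 197.9]
0.002 toprim [255.7 203.8] botrim [255.6 195. ]
[[101, 139, 167], [102, 141, 169], [101, 140, 168], [96, 132, 159], [85, 116, 140], [84, 105, 123], [101, 109, 115], [112, 115, 114], [115, 117, 115], [116, 118, 115], [116, 118, 116], [117, 118, 116], [118, 120, 117], [124, 125, 122], [140, 141, 138], [159, 161, 158], [167, 169, 166], [167, 170, 166], [163, 166, 164], [143, 148, 156], [98, 109, 142], [61, 81, 138], [52, 78, 141], [53, 79, 143], [53, 78, 143], [52, 77, 140], [51, 75, 137], [50, 74, 136]]
```

View pics/h18.png

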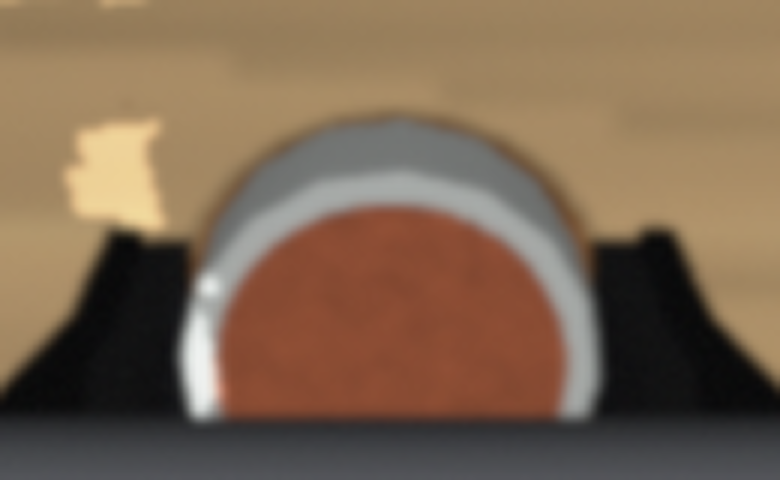

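arm_command(
  targets=[
    [[0, 0.001, 0, 0, 0, 0], [0, 0, 0, 0, 0, 0], [0, 0, 0, 0, 0, 0]],
  ],
)

```text
time: 21.07
ee_pos: [0.614, 0.0165, 0.0283]
eef_rot: [0.547, 0.448, -0.448, -0.547]
ft_force: [0.2, -0.0, -0.5]
width: 0.0436
```

arm_command(
  targets=[
    [[0, 0, 0, 0, 0, 0], [0, 0, 0, 0, 0, 0], [0, 0, 0, 0, 0, 0], [0, 0, 0, 0, 0, 0], [0, -0.01, 0, 0, 0, 0], [0, -0.015, 0, 0, 0, 0], [0, -0.02, 0, 0, 0, 0], [0, -0.02, 0, 0, 0, 0], [0, -0.02, 0.005, 0, 0, 0], [0, 0, 0, 0, 0, 0], [0, 0, 0, 0, 0, 0], [0, 0, 0, 0, 0, 0]],
  ],
  hand=0.66,
)

```text
time: 22.07
ee_pos: [0.6091, 0.0174, 0.1138]
eef_rot: [0.547, 0.449, -0.448, -0.546]
ft_force: [-0.2, -0.8, -0.8]
width: 0.0573
```

```bash
python3 - <<'E'
from cakes import *
s=show(b2w([.0186,.0785,.029]),ax(RB[:,1]))
c=vision.camera('wrist');cv2.imwrite('pics/w19.png',c['pixels'])
for k in cakes(c,s,.038): print(np.round(k[0],1),k[1],np.round(w2b(k[2])*1000,1))
E
```

```text
t 22.07 tcp [0.6091 0.0174 0.1138] box [ 13.3  77.9 113.8] F [-0.2 -0.8 -0.8] w 0.0573 q [ 0.56  0.53 -0.88  1.6   0.43  1.21  0.98]
tool axes in box cols x,y,z [[0.001, 0.001, -1.0], [1.0, -0.0, 0.001], [-0.0, -1.0, -0.001]]
shift tool mm [ 0.6 84.8 -5.2]
rot tool deg [ 0.04 -0.03 -0.02]
[254.8 203.6] 973 [18.6 77.5 38. ]
```

View pics/w19.png

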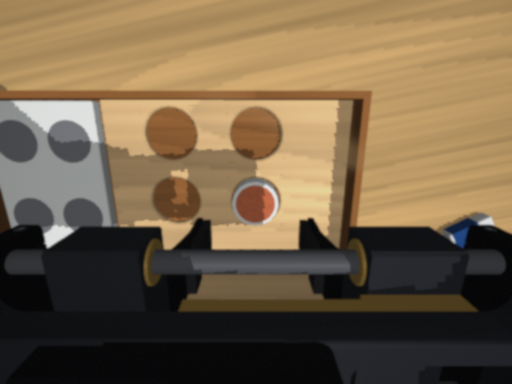

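Cake A is seated in well3 at (255,203). On to cake B.

```bash
python3 - <<'E'
from cakes import *
s=show([.4213,.2472,.12],ax(RB[:,1]))
for k in cakes(vision.camera('scene')): print(np.round(k[0],1),k[1],np.round(k[2],4))
E
```

```text
t 22.12 tcp [0.6089 0.0172 0.1131] box [ 13.1  77.8 113.1] F [-0.3  0.1 -0.4] w 0.0574 q [ 0.56  0.53 -0.88  1.6   0.43  1.21  0.98]
tool axes in box cols x,y,z [[0.001, -0.0, -1.0], [1.0, -0.0, 0.001], [-0.0, -1.0, 0.0]]
shift tool mm [188.8  -6.9 229. ]
rot tool deg [-0.01 -0.03 -0.03]
[350.1 255.9] 97 [0.4221 0.248  0.018 ]
[373.6 290.7] 146 [0.4479 0.3575 0.018 ]
[346.8 316.6] 185 [0.5433 0.3823 0.018 ]
```

arm_command(
  targets=[
    [[0.019, -0.001, 0.023, 0, 0, 0], [0.019, -0.001, 0.023, 0, 0, 0], [0.019, -0.001, 0.023, 0, 0, 0], [0.019, -0.001, 0.023, 0, 0, 0], [0.019, -0.001, 0.023, 0, 0, 0], [0.019, -0.001, 0.023, 0, 0, 0], [0.019, -0.001, 0.023, 0, 0, 0], [0.019, 0, 0.023, 0, 0, 0], [0.019, 0, 0.023, 0, 0, 0], [0.018, 0, 0.022, 0, 0, 0], [0, 0, 0, 0, 0, 0], [0, 0, 0, 0, 0, 0]],
  ],
  hand=0.72,
)

```text
time: 23.17
ee_pos: [0.4203, 0.2487, 0.12]
eef_rot: [-0.546, -0.449, 0.45, 0.546]
ft_force: [0.8, -0.6, -0.1]
width: 0.0627
```

arm_command(
  targets=[
    [[0, 0, 0, 0, 0, 0], [0, 0, 0, 0, 0, 0], [0, 0, 0, 0, 0, 0]],
  ],
)

```text
time: 23.42
ee_pos: [0.4221, 0.2467, 0.12]
eef_rot: [-0.547, -0.448, 0.448, 0.547]
ft_force: [0.5, -0.7, 0.6]
width: 0.0626
```

```bash
cat > look.py <<'E'
from cakes import *
def look(tag):
    s=show(None,ax(RB[:,1])); R=Ro.from_quat(s['eef_rot']).as_matrix()
    c=vision.camera('wrist'); cv2.imwrite(f'pics/{tag}.png',c['pixels'])
    for k in cakes(c,s): print(np.round(k[0],1),k[1],np.round(k[2],4),'tool shift',np.round(R.T@(k[2]-s['ee_pos'])*1000,1))
E
python3 -c "
from look import *
look('w20')"
```

```text
t 23.42 tcp [0.4221 0.2467 0.12  ] box [-214.9  266.4  120. ] F [ 0.5 -0.7  0.6] w 0.0626 q [ 0.34  0.28 -1.07  1.9   0.27  1.12  0.54]
tool axes in box cols x,y,z [[0.002, -0.0, -1.0], [1.0, -0.0, 0.002], [-0.0, -1.0, 0.0]]
rot tool deg [-0.02 -0.13 -0.01]
[255.9 189.7] 822 [0.4212 0.2476 0.018 ] tool shift [  0.7 102.    0.9]
[365.9 193. ] 809 [0.447 0.358 0.018] tool shift [114.1 102.   -2.5]
```

View pics/w20.png

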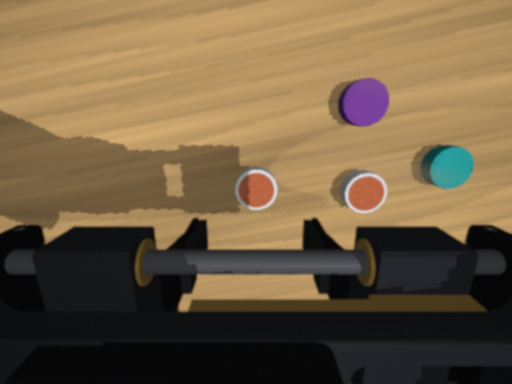

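arm_command(
  targets=[
    [[0.0005, 0.02, 0, 0, 0, 0], [0, 0.02, 0, 0, 0, 0], [0, 0.02, 0, 0, 0, 0], [0, 0.02, 0, 0, 0, 0], [0, 0.016, 0, 0, 0, 0], [0, 0.01, 0, 0, 0, 0], [0, 0.005, 0, 0, 0, 0], [0, 0, 0, 0, 0, 0], [0, 0, 0, 0, 0, 0], [0, 0, 0, 0, 0, 0], [0, 0, 0, 0, 0, 0]],
  ],
)

```text
time: 24.38
ee_pos: [0.4222, 0.2483, 0.0101]
eef_rot: [0.547, 0.449, -0.448, -0.547]
ft_force: [0.5, -0.3, 0.5]
width: 0.0627
```

```bash
python3 - <<'E'
from h import *
show([.4216,.2474,.008],ax(RB[:,1]))
E
```

```text
t 24.38 tcp [0.4222 0.2483 0.0101] box [-215.2  268.    10.1] F [ 0.5 -0.3  0.5] w 0.0627 q [ 0.21  0.46 -0.96  1.99  0.46  0.93  0.39]
tool axes in box cols x,y,z [[0.001, 0.001, -1.0], [1.0, 0.001, 0.001], [0.001, -1.0, -0.001]]
shift tool mm [-1.   2.1  0.4]
rot tool deg [ 0.08 -0.03  0.04]
```

arm_command(
  targets=[
    [[-0.001, 0.002, 0, 0, 0, 0], [0, 0, 0, 0, 0, 0], [0, 0, 0, 0, 0, 0]],
  ],
)

```text
time: 24.63
ee_pos: [0.4214, 0.247, 0.0073]
eef_rot: [0.547, 0.448, -0.448, -0.547]
ft_force: [-0.9, 0.4, 1.0]
width: 0.0624
```

arm_command(
  targets=[
    [[0, 0, 0, 0, 0, 0], [0, 0, 0, 0, 0, 0], [0, 0, 0, 0, 0, 0], [0, 0, 0, 0, 0, 0], [0, 0, 0, 0, 0, 0], [0, 0, 0, 0, 0, 0]],
  ],
  hand=0,
  grip_force=18,
)

```text
time: 25.13
ee_pos: [0.4213, 0.2472, 0.0072]
eef_rot: [0.547, 0.448, -0.448, -0.547]
ft_force: [-0.0, 0.1, 0.6]
width: 0.0437
```

arm_command(
  targets=[
    [[0, -0.01, 0, 0, 0, 0], [0, -0.02, 0, 0, 0, 0], [0, -0.02, 0, 0, 0, 0], [0, -0.02, 0, 0, 0, 0], [0, -0.02, 0, 0, 0, 0], [0, 0, 0, 0, 0, 0], [0, 0, 0, 0, 0, 0], [0, 0, 0, 0, 0, 0]],
  ],
)

```text
time: 25.8
ee_pos: [0.4212, 0.2468, 0.097]
eef_rot: [0.547, 0.448, -0.449, -0.547]
ft_force: [0.5, -0.1, -0.7]
width: 0.0436
```

```bash
python3 - <<'E'
from held import *
show(b2w([.0184,.000,.098]),ax(RB[:,1])); held('h21')
E
```

```text
t 25.8 tcp [0.4212 0.2468 0.097 ] box [-215.8  266.3   97. ] F [ 0.5 -0.1 -0.7] w 0.0436 q [ 0.32  0.31 -1.06  1.92  0.31  1.08  0.51]
tool axes in box cols x,y,z [[0.001, 0.0, -1.0], [1.0, -0.001, 0.001], [-0.001, -1.0, -0.0]]
shift tool mm [-266.2   -0.8 -234.4]
rot tool deg [ 0.   -0.03 -0.03]
-0.002 toprim [255.7 210. ] botrim [255.6 200.7]
0 toprim [255.7 206.9] botrim [255.6 197.9]
0.002 toprim [255.7 203.8] botrim [255.6 195. ]
[[94, 142, 174], [95, 143, 176], [95, 144, 176], [96, 145, 177], [97, 144, 174], [99, 136, 161], [101, 120, 133], [104, 109, 111], [104, 107, 105], [106, 107, 104], [105, 107, 104], [106, 107, 105], [107, 109, 106], [111, 113, 110], [125, 126, 124], [143, 146, 142], [152, 154, 150], [152, 154, 151], [144, 147, 147], [122, 128, 141], [84, 95, 132], [54, 74, 129], [47, 69, 128], [46, 69, 127], [47, 69, 127], [46, 69, 126], [46, 68, 126], [47, 69, 127]]
```

View pics/h21.png

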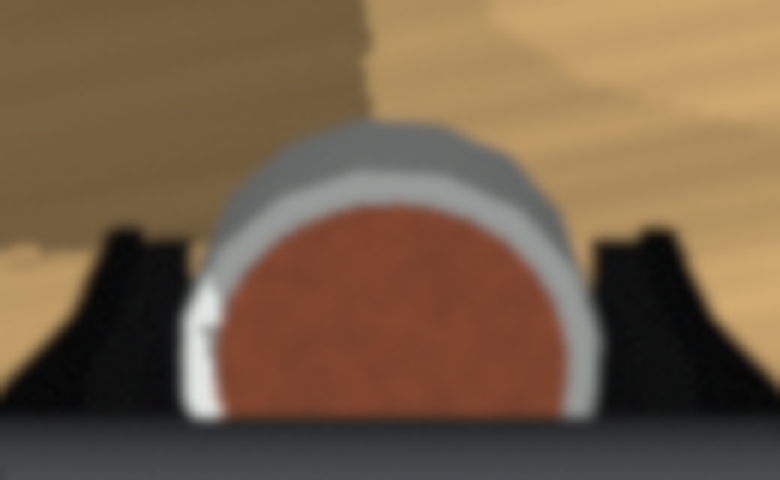

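Cake B is held just as A was. Carrying it to well1.

arm_command(
  targets=[
    [[-0.0266, 0, -0.0234, 0, 0, 0], [-0.0266, 0, -0.0234, 0, 0, 0], [-0.0266, 0, -0.0234, 0, 0, 0], [-0.0266, 0, -0.0234, 0, 0, 0], [-0.0266, 0, -0.0234, 0, 0, 0], [-0.0266, 0, -0.0234, 0, 0, 0], [-0.0266, 0, -0.0234, 0, 0, 0], [-0.0266, 0, -0.0234, 0, 0, 0], [-0.0266, 0, -0.0234, 0, 0, 0], [-0.0266, 0, -0.0234, 0, 0, 0], [0, 0, 0, 0, 0, 0], [0, 0, 0, 0, 0, 0]],
  ],
)

```text
time: 26.85
ee_pos: [0.5986, -0.0614, 0.0956]
eef_rot: [-0.547, -0.447, 0.448, 0.548]
ft_force: [-0.1, 1.3, -0.8]
width: 0.0436
```

arm_command(
  targets=[
    [[0, 0.015, 0, 0, 0, 0], [0, 0.015, 0, 0, 0, 0], [0, 0.015, 0, 0, 0, 0], [0, 0, 0, 0, 0, 0], [0, 0, 0, 0, 0, 0], [0, 0, 0, 0, 0, 0], [0, 0, 0, 0, 0, 0]],
  ],
)

```text
time: 27.43
ee_pos: [0.5993, -0.0592, 0.0529]
eef_rot: [0.547, 0.449, -0.448, -0.546]
ft_force: [1.2, -0.6, -0.8]
width: 0.0433
```

```bash
python3 - <<'E'
from held import *
show(b2w([.0184,.0001,.037]),ax(RB[:,1])); held('h22')
E
```

```text
t 27.43 tcp [ 0.5993 -0.0592  0.0529] box [18.6  0.9 52.9] F [ 1.2 -0.6 -0.8] w 0.0433 q [ 0.66  0.58 -0.83  1.67  0.47  1.1   1.07]
tool axes in box cols x,y,z [[0.0, 0.001, -1.0], [1.0, 0.0, 0.0], [0.0, -1.0, -0.001]]
shift tool mm [-0.8 15.9  0.2]
rot tool deg [ 0.06 -0.01  0.  ]
-0.002 toprim [255.7 210. ] botrim [255.6 200.7]
0 toprim [255.7 206.9] botrim [255.6 197.9]
0.002 toprim [255.7 203.8] botrim [255.6 195. ]
[[36, 65, 98], [37, 66, 99], [37, 67, 100], [38, 67, 100], [44, 69, 99], [66, 80, 100], [92, 98, 104], [103, 106, 105], [107, 108, 106], [107, 109, 107], [108, 109, 107], [108, 109, 107], [109, 110, 107], [114, 116, 113], [129, 130, 128], [147, 148, 146], [154, 156, 153], [154, 156, 153], [144, 147, 149], [118, 125, 141], [80, 94, 134], [54, 75, 131], [48, 71, 130], [47, 70, 129], [48, 70, 129], [47, 69, 128], [48, 70, 129], [48, 70, 130]]
```

View pics/h22.png

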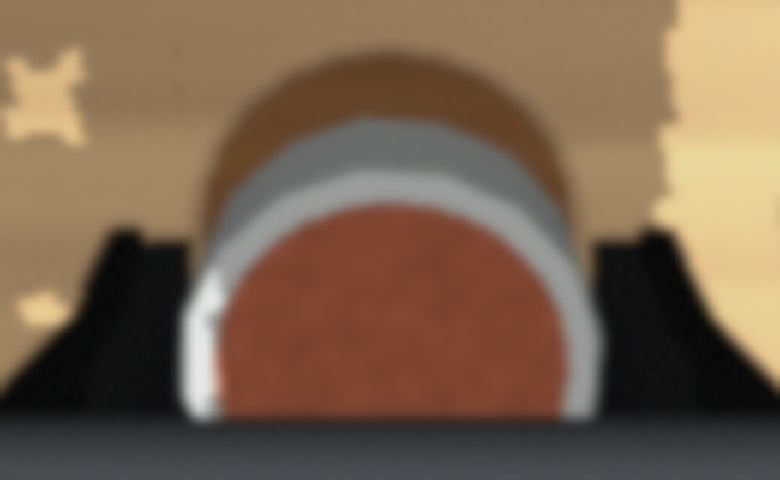

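arm_command(
  targets=[
    [[-0.0005, 0.008, 0.0002, 0, 0, 0], [0, 0.007, 0, 0, 0, 0], [0, 0, 0, 0, 0, 0], [0, 0, 0, 0, 0, 0], [0, 0, 0, 0, 0, 0], [0, 0, 0, 0, 0, 0]],
  ],
)

```text
time: 27.98
ee_pos: [0.5987, -0.0599, 0.0374]
eef_rot: [0.547, 0.449, -0.448, -0.547]
ft_force: [0.2, 0.2, 0.8]
width: 0.0432
```

```bash
python3 - <<'E'
from held import *
show(b2w([.0182,.0001,.028]),ax(RB[:,1])); held('h23')
E
```

```text
t 27.98 tcp [ 0.5987 -0.0599  0.0374] box [18.1  0.2 37.4] F [0.2 0.2 0.8] w 0.0432 q [ 0.66  0.59 -0.82  1.68  0.48  1.08  1.06]
tool axes in box cols x,y,z [[0.0, 0.0, -1.0], [1.0, 0.0, 0.0], [0.0, -1.0, -0.0]]
shift tool mm [-0.1  9.4 -0.1]
rot tool deg [ 0.02 -0.02  0.  ]
-0.002 toprim [255.7 210. ] botrim [255.6 200.7]
0 toprim [255.7 206.9] botrim [255.6 197.9]
0.002 toprim [255.7 203.8] botrim [255.6 195. ]
[[77, 107, 130], [63, 90, 114], [47, 72, 100], [38, 65, 96], [43, 66, 96], [66, 80, 99], [92, 98, 103], [104, 106, 105], [107, 109, 107], [108, 109, 107], [108, 109, 108], [108, 109, 107], [108, 110, 107], [113, 115, 112], [129, 130, 128], [147, 149, 146], [155, 157, 153], [153, 155, 153], [144, 148, 149], [118, 125, 140], [80, 93, 134], [53, 74, 131], [48, 71, 130], [48, 70, 130], [47, 69, 128], [48, 70, 128], [47, 70, 128], [48, 70, 130]]
```

View pics/h23.png

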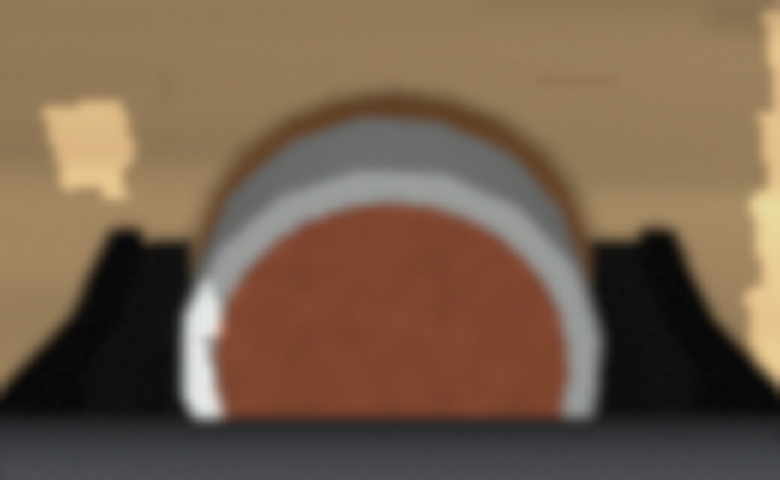

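Same picture as the good one before. Lowering and releasing.

arm_command(
  targets=[
    [[0, 0.004, 0, 0, 0, 0], [0, 0.003, 0, 0, 0, 0], [0, 0.003, 0, 0, 0, 0], [0, 0, 0, 0, 0, 0], [0, 0, 0, 0, 0, 0], [0, 0, 0, 0, 0, 0]],
  ],
)

```text
time: 28.53
ee_pos: [0.5984, -0.0599, 0.027]
eef_rot: [-0.547, -0.448, 0.449, 0.547]
ft_force: [0.5, 0.3, 0.4]
width: 0.0432
```

arm_command(
  targets=[
    [[0, 0, 0, 0, 0, 0], [0, 0, 0, 0, 0, 0], [0, 0, 0, 0, 0, 0], [0, 0, 0, 0, 0, 0], [0, -0.01, 0, 0, 0, 0], [0, -0.015, 0, 0, 0, 0], [0, -0.02, 0, 0, 0, 0], [0, -0.02, 0, 0, 0, 0], [0, -0.02, 0.005, 0, 0, 0], [0, 0, 0, 0, 0, 0], [0, 0, 0, 0, 0, 0], [0, 0, 0, 0, 0, 0]],
  ],
  hand=0.66,
)

```text
time: 29.53
ee_pos: [0.5937, -0.0592, 0.1128]
eef_rot: [0.547, 0.448, -0.448, -0.546]
ft_force: [-0.4, -0.5, -1.0]
width: 0.0572
```

```bash
python3 - <<'E'
from cakes import *
s=show([.447,.3575,.12],ax(RB[:,1]))
c=vision.camera('wrist');cv2.imwrite('pics/w24.png',c['pixels'])
for k in cakes(c,s,.038): print(np.round(k[0],1),k[1],np.round(w2b(k[2])*1000,1))
for k in cakes(vision.camera('scene')): print(np.round(k[0],1),k[1],np.round(k[2],4))
E
```

```text
t 29.53 tcp [ 0.5937 -0.0592  0.1128] box [ 1.310e+01 -1.000e-01  1.128e+02] F [-0.4 -0.5 -1. ] w 0.0572 q [ 0.7   0.5  -0.87  1.64  0.4   1.2   1.11]
tool axes in box cols x,y,z [[0.001, 0.001, -1.0], [1.0, -0.0, 0.001], [-0.0, -1.0, -0.001]]
shift tool mm [379.9  -7.5 225.4]
rot tool deg [ 0.04 -0.04 -0.02]
[254.9 203.2] 988 [17.6 -0.5 38. ]
[338.6 204.2] 984 [18.6 77.9 38. ]
[373.6 290.7] 146 [0.4479 0.3575 0.018 ]
[346.8 316.6] 185 [0.5433 0.3823 0.018 ]
```

View pics/w24.png

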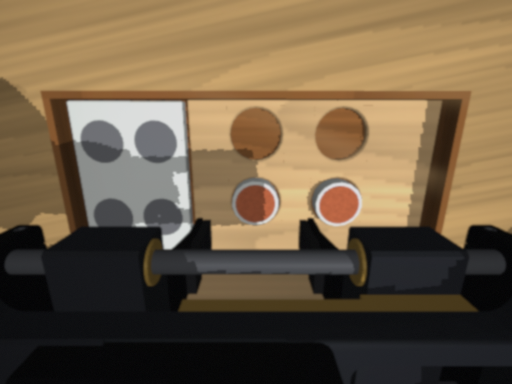

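Both are seated, at (255,203) and (338,204). Next is cake C.

arm_command(
  targets=[
    [[0.0317, 0, 0.0188, 0, 0, 0], [0.0317, 0, 0.0188, 0, 0, 0], [0.0317, -0.001, 0.0188, 0, 0, 0], [0.0317, -0.001, 0.0188, 0, 0, 0], [0.0317, -0.001, 0.0188, 0, 0, 0], [0.0317, -0.001, 0.0188, 0, 0, 0], [0.0317, -0.001, 0.0188, 0, 0, 0], [0.0317, -0.001, 0.0188, 0, 0, 0], [0.0317, -0.001, 0.0188, 0, 0, 0], [0.0317, 0, 0.0188, 0, 0, 0], [0.0317, 0, 0.0188, 0, 0, 0], [0.0317, 0, 0.0186, 0, 0, 0]],
  ],
  hand=0.72,
)

```text
time: 30.63
ee_pos: [0.4459, 0.3594, 0.1187]
eef_rot: [0.547, 0.448, -0.449, -0.547]
ft_force: [2.2, -0.9, -0.2]
width: 0.0624
```

arm_command(
  targets=[
    [[0, 0, 0, 0, 0, 0], [0, 0, 0, 0, 0, 0], [0, 0, 0, 0, 0, 0], [0, 0, 0, 0, 0, 0], [0, 0, 0, 0, 0, 0]],
  ],
)

```text
time: 31.05
ee_pos: [0.4478, 0.3567, 0.1189]
eef_rot: [0.547, 0.448, -0.448, -0.547]
ft_force: [0.4, -0.6, 0.3]
width: 0.0628
```

```bash
python3 -c "
from look import *
look('w25')"
```

```text
t 31.05 tcp [0.4478 0.3567 0.1189] box [-211.1  379.3  118.9] F [ 0.4 -0.6  0.3] w 0.0628 q [ 0.03  0.48 -0.99  1.69  0.43  1.21  0.31]
tool axes in box cols x,y,z [[0.003, 0.0, -1.0], [1.0, -0.001, 0.003], [-0.001, -1.0, -0.0]]
rot tool deg [ 0.   -0.16 -0.05]
[256.  189.9] 824 [0.447  0.3576 0.018 ] tool shift [  0.8 100.9   1. ]
```

View pics/w25.png

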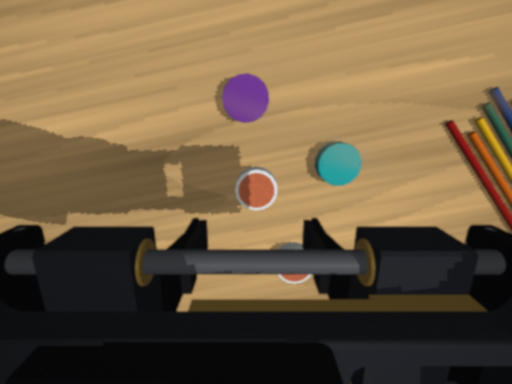

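Cake C is at (256,190), with turquoise clear at (339,164).

arm_command(
  targets=[
    [[0.0005, 0.02, 0, 0, 0, 0], [0, 0.02, 0, 0, 0, 0], [0, 0.02, 0, 0, 0, 0], [0, 0.02, 0, 0, 0, 0], [0, 0.016, 0, 0, 0, 0], [0, 0.01, 0, 0, 0, 0], [0, 0.005, 0, 0, 0, 0], [0, 0, 0, 0, 0, 0], [0, 0, 0, 0, 0, 0], [0, 0, 0, 0, 0, 0], [0, 0, 0, 0, 0, 0], [0, 0, 0, 0, 0, 0]],
  ],
)

```text
time: 32.1
ee_pos: [0.4474, 0.3589, 0.0089]
eef_rot: [0.547, 0.449, -0.448, -0.547]
ft_force: [0.1, 0.1, 0.1]
width: 0.0626
```

```bash
python3 - <<'E'
from h import *
show([.4472,.3574,.008],ax(RB[:,1]))
E
```

```text
t 32.1 tcp [0.4474 0.3589 0.0089] box [-212.   381.4    8.9] F [0.1 0.1 0.1] w 0.0626 q [-0.04  0.62 -0.9   1.77  0.56  1.03  0.22]
tool axes in box cols x,y,z [[0.001, 0.001, -1.0], [1.0, 0.001, 0.001], [0.001, -1.0, -0.001]]
shift tool mm [-1.5  0.9 -0.1]
rot tool deg [ 0.05 -0.03  0.04]
```

arm_command(
  targets=[
    [[-0.0015, 0.001, 0, 0, 0, 0], [0, 0, 0, 0, 0, 0], [0, 0, 0, 0, 0, 0]],
  ],
)

```text
time: 32.35
ee_pos: [0.4468, 0.357, 0.0072]
eef_rot: [0.547, 0.448, -0.448, -0.547]
ft_force: [0.1, -1.0, 0.8]
width: 0.0626
```

arm_command(
  targets=[
    [[0, 0, 0, 0, 0, 0], [0, 0, 0, 0, 0, 0], [0, 0, 0, 0, 0, 0], [0, 0, 0, 0, 0, 0], [0, 0, 0, 0, 0, 0], [0, 0, 0, 0, 0, 0]],
  ],
  hand=0,
)

```text
time: 32.85
ee_pos: [0.4467, 0.3573, 0.0072]
eef_rot: [-0.547, -0.449, 0.448, 0.547]
ft_force: [-0.1, 0.6, -0.0]
width: 0.0436
```

arm_command(
  targets=[
    [[0, -0.01, 0, 0, 0, 0], [0, -0.02, 0, 0, 0, 0], [0, -0.02, 0, 0, 0, 0], [0, -0.02, 0, 0, 0, 0], [0, -0.02, 0, 0, 0, 0], [0, 0, 0, 0, 0, 0], [0, 0, 0, 0, 0, 0], [0, 0, 0, 0, 0, 0]],
  ],
)

```text
time: 33.52
ee_pos: [0.4466, 0.3568, 0.097]
eef_rot: [0.547, 0.448, -0.449, -0.547]
ft_force: [-0.0, 0.3, -1.1]
width: 0.0431
```

```bash
python3 - <<'E'
from held import *
show(b2w([-.0458,.0781,.098]),ax(RB[:,1])); held('h26')
E
```

```text
t 33.52 tcp [0.4466 0.3568 0.097 ] box [-212.3  379.2   97. ] F [-0.   0.3 -1.1] w 0.0431 q [ 0.02  0.51 -0.98  1.71  0.45  1.17  0.3 ]
tool axes in box cols x,y,z [[0.001, 0.0, -1.0], [1.0, -0.001, 0.001], [-0.001, -1.0, -0.0]]
shift tool mm [-301.    -0.8 -166.7]
rot tool deg [ 0.   -0.03 -0.03]
-0.002 toprim [255.7 210. ] botrim [255.6 200.7]
0 toprim [255.7 206.9] botrim [255.6 197.9]
0.002 toprim [255.7 203.8] botrim [255.6 195. ]
[[103, 155, 190], [105, 156, 192], [106, 158, 194], [108, 162, 198], [110, 163, 200], [110, 155, 187], [107, 134, 153], [105, 115, 119], [105, 107, 106], [105, 106, 104], [106, 107, 105], [106, 107, 105], [107, 108, 106], [110, 111, 109], [122, 123, 121], [140, 142, 139], [151, 153, 150], [153, 155, 152], [150, 152, 151], [137, 141, 146], [106, 115, 137], [68, 84, 129], [50, 71, 126], [46, 67, 123], [46, 68, 123], [45, 66, 122], [44, 66, 122], [45, 67, 123]]
```

View pics/h26.png

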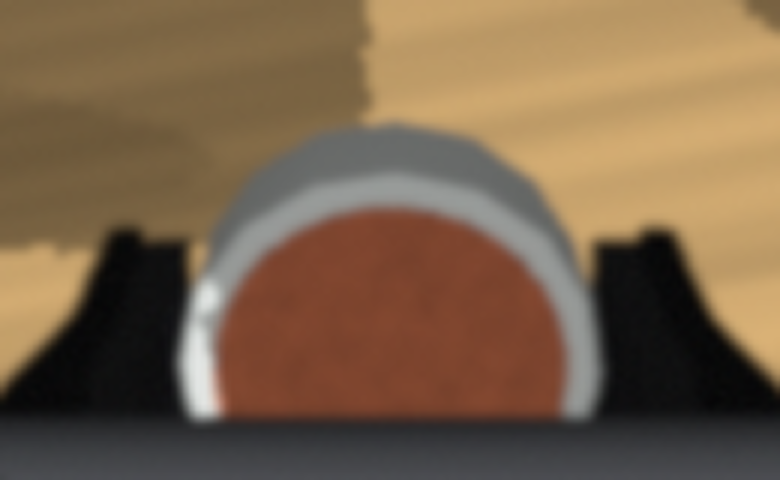

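arm_command(
  targets=[
    [[-0.0301, 0, -0.0167, 0, 0, 0], [-0.0301, 0, -0.0167, 0, 0, 0], [-0.0301, 0, -0.0167, 0, 0, 0], [-0.0301, 0, -0.0167, 0, 0, 0], [-0.0301, 0, -0.0167, 0, 0, 0], [-0.0301, 0, -0.0167, 0, 0, 0], [-0.0301, 0, -0.0167, 0, 0, 0], [-0.0301, 0, -0.0167, 0, 0, 0], [-0.0301, 0, -0.0167, 0, 0, 0], [-0.0301, 0, -0.0167, 0, 0, 0], [0, 0, 0, 0, 0, 0], [0, 0, 0, 0, 0, 0]],
  ],
)

```text
time: 34.57
ee_pos: [0.5515, 0.0269, 0.0961]
eef_rot: [-0.547, -0.447, 0.448, 0.548]
ft_force: [-0.5, 0.5, -0.9]
width: 0.0432
```

arm_command(
  targets=[
    [[0, 0.015, 0, 0, 0, 0], [0, 0.015, 0, 0, 0, 0], [0, 0.015, 0, 0, 0, 0], [0, 0, 0, 0, 0, 0], [0, 0, 0, 0, 0, 0], [0, 0, 0, 0, 0, 0], [0, 0, 0, 0, 0, 0]],
  ],
)

```text
time: 35.15
ee_pos: [0.5521, 0.0298, 0.053]
eef_rot: [0.547, 0.449, -0.448, -0.546]
ft_force: [-0.4, 0.5, 0.4]
width: 0.0433
```

```bash
python3 - <<'E'
from held import *
show(b2w([-.0458,.0781,.037]),ax(RB[:,1])); held('h27')
E
```

```text
t 35.15 tcp [0.5521 0.0298 0.053 ] box [-45.  79.  53.] F [-0.4  0.5  0.4] w 0.0433 q [ 0.6   0.49 -0.89  1.8   0.44  1.06  0.92]
tool axes in box cols x,y,z [[-0.0, 0.001, -1.0], [1.0, 0.0, -0.0], [0.0, -1.0, -0.001]]
shift tool mm [-0.9 16.   0.8]
rot tool deg [0.06 0.   0.02]
-0.002 toprim [255.7 210. ] botrim [255.6 200.7]
0 toprim [255.7 206.9] botrim [255.6 197.9]
0.002 toprim [255.7 203.8] botrim [255.6 195. ]
[[36, 65, 97], [36, 64, 97], [37, 65, 98], [37, 66, 100], [43, 69, 102], [62, 81, 107], [87, 97, 109], [104, 108, 109], [111, 112, 111], [112, 114, 111], [113, 114, 112], [112, 114, 111], [113, 114, 112], [117, 118, 116], [131, 132, 130], [150, 152, 149], [160, 163, 159], [162, 164, 161], [158, 161, 159], [142, 147, 153], [106, 115, 142], [68, 86, 135], [51, 74, 133], [49, 72, 131], [49, 71, 130], [48, 70, 130], [48, 71, 130], [48, 70, 130]]
```

View pics/h27.png

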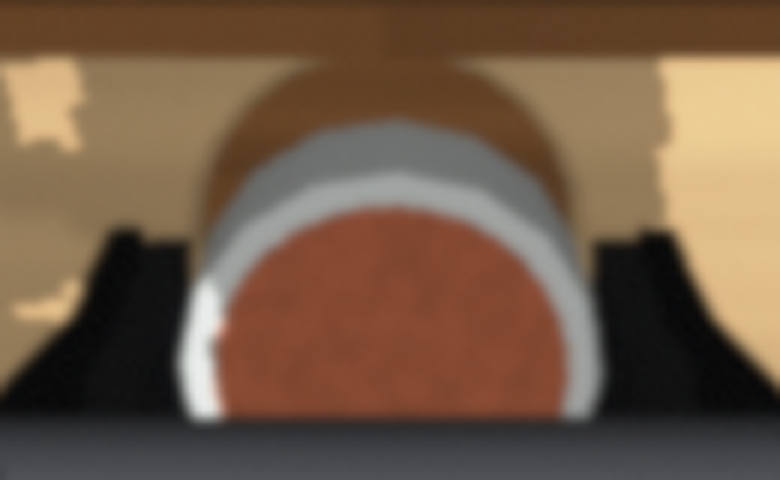

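arm_command(
  targets=[
    [[-0.0006, 0.008, 0.0003, 0, 0, 0], [0, 0.007, 0, 0, 0, 0], [0, 0, 0, 0, 0, 0], [0, 0, 0, 0, 0, 0], [0, 0, 0, 0, 0, 0], [0, 0, 0, 0, 0, 0]],
  ],
)

```text
time: 35.7
ee_pos: [0.5514, 0.0289, 0.0374]
eef_rot: [0.547, 0.449, -0.448, -0.547]
ft_force: [0.0, 0.4, -0.9]
width: 0.0434
```

```bash
python3 - <<'E'
from held import *
show(b2w([-.0458,.0781,.028]),ax(RB[:,1])); held('h28')
E
```

```text
t 35.7 tcp [0.5514 0.0289 0.0374] box [-45.6  78.   37.4] F [ 0.   0.4 -0.9] w 0.0434 q [ 0.59  0.51 -0.88  1.81  0.46  1.03  0.9 ]
tool axes in box cols x,y,z [[0.0, 0.0, -1.0], [1.0, 0.0, 0.0], [0.0, -1.0, -0.0]]
shift tool mm [0.1 9.4 0.2]
rot tool deg [ 0.01 -0.02  0.  ]
-0.002 toprim [255.7 210. ] botrim [255.6 200.7]
0 toprim [255.7 206.9] botrim [255.6 197.9]
0.002 toprim [255.7 203.8] botrim [255.6 195. ]
[[36, 64, 96], [36, 64, 96], [36, 64, 96], [36, 63, 96], [42, 67, 98], [60, 78, 101], [87, 96, 106], [105, 109, 110], [112, 114, 112], [113, 114, 112], [113, 115, 113], [113, 115, 112], [114, 115, 113], [118, 119, 117], [132, 134, 130], [152, 154, 151], [162, 164, 160], [163, 165, 162], [160, 163, 160], [144, 148, 154], [107, 116, 143], [68, 87, 137], [53, 75, 135], [49, 72, 133], [48, 71, 131], [48, 71, 130], [49, 71, 131], [48, 71, 131]]
```

View pics/h28.png

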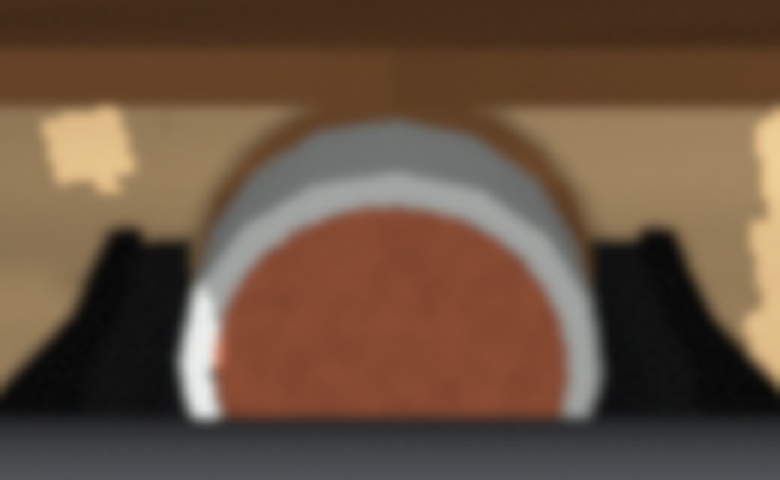

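Symmetric and like before. Lowering, releasing and rising.

arm_command(
  targets=[
    [[0, 0.004, 0, 0, 0, 0], [0, 0.003, 0, 0, 0, 0], [0, 0.003, 0, 0, 0, 0], [0, 0, 0, 0, 0, 0], [0, 0, 0, 0, 0, 0], [0, 0, 0, 0, 0, 0]],
  ],
)

```text
time: 36.25
ee_pos: [0.5512, 0.0288, 0.027]
eef_rot: [-0.547, -0.448, 0.449, 0.547]
ft_force: [0.6, 1.4, -0.3]
width: 0.0431
```

arm_command(
  targets=[
    [[0, 0, 0, 0, 0, 0], [0, 0, 0, 0, 0, 0], [0, 0, 0, 0, 0, 0], [0, 0, 0, 0, 0, 0], [0, -0.01, 0, 0, 0, 0], [0, -0.015, 0, 0, 0, 0], [0, -0.02, 0, 0, 0, 0], [0, -0.02, 0, 0, 0, 0], [0, -0.02, 0.005, 0, 0, 0], [0, 0, 0, 0, 0, 0], [0, 0, 0, 0, 0, 0], [0, 0, 0, 0, 0, 0]],
  ],
  hand=0.66,
)

```text
time: 37.25
ee_pos: [0.5464, 0.0296, 0.1126]
eef_rot: [0.547, 0.448, -0.448, -0.546]
ft_force: [-0.2, 0.1, -0.5]
width: 0.0575
```

```bash
python3 - <<'E'
from cakes import *
s=show([.5425,.382,.12],ax(RB[:,1]))
c=vision.camera('wrist');cv2.imwrite('pics/w29.png',c['pixels'])
for k in cakes(c,s,.038): print(np.round(k[0],1),k[1],np.round(w2b(k[2])*1000,1))
for k in cakes(vision.camera('scene')): print(np.round(k[0],1),k[1],np.round(k[2],4))
E
```

```text
t 37.25 tcp [0.5464 0.0296 0.1126] box [-50.6  77.7 112.6] F [-0.2  0.1 -0.5] w 0.0575 q [ 0.65  0.41 -0.94  1.76  0.36  1.15  0.97]
tool axes in box cols x,y,z [[0.001, 0.001, -1.0], [1.0, -0.0, 0.001], [-0.0, -1.0, -0.001]]
shift tool mm [344.9  -7.6  72.8]
rot tool deg [ 0.04 -0.03 -0.03]
[254.9 203.6] 983 [-45.7  77.3  38. ]
[346.8 316.6] 185 [0.5433 0.3823 0.018 ]
```

View pics/w29.png

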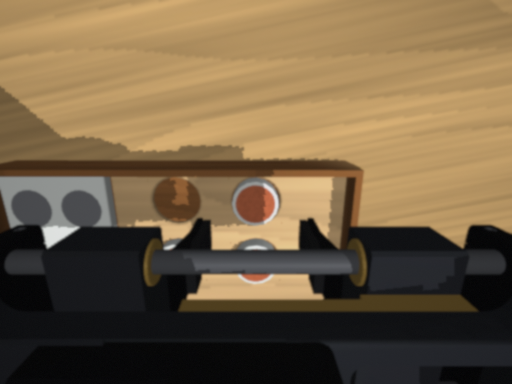

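Cake C is seated at (255,203) in well2. Now the last one, D.

arm_command(
  targets=[
    [[0.0288, 0, 0.006, 0, 0, 0], [0.0288, 0, 0.006, 0, 0, 0], [0.0288, -0.001, 0.006, 0, 0, 0], [0.0288, -0.001, 0.006, 0, 0, 0], [0.0288, -0.001, 0.006, 0, 0, 0], [0.0288, -0.001, 0.006, 0, 0, 0], [0.0288, -0.001, 0.006, 0, 0, 0], [0.0288, -0.001, 0.006, 0, 0, 0], [0.0288, -0.001, 0.006, 0, 0, 0], [0.0288, 0, 0.006, 0, 0, 0], [0.0288, 0, 0.006, 0, 0, 0], [0.0288, 0, 0.006, 0, 0, 0]],
  ],
  hand=0.72,
)

```text
time: 38.35
ee_pos: [0.5428, 0.384, 0.1181]
eef_rot: [-0.547, -0.448, 0.449, 0.547]
ft_force: [0.8, 0.4, 1.0]
width: 0.0624
```

arm_command(
  targets=[
    [[0, 0, 0, 0, 0, 0], [0, 0, 0, 0, 0, 0], [0, 0, 0, 0, 0, 0], [0, 0, 0, 0, 0, 0], [0, 0, 0, 0, 0, 0]],
  ],
)

```text
time: 38.77
ee_pos: [0.544, 0.3814, 0.119]
eef_rot: [0.547, 0.448, -0.448, -0.547]
ft_force: [0.3, 0.6, 0.9]
width: 0.0623
```

```bash
python3 -c "
from look import *
look('w30')"
```

```text
t 38.77 tcp [0.544  0.3814 0.119 ] box [-121.7  422.2  119. ] F [0.3 0.6 0.9] w 0.0623 q [-0.07  0.66 -0.9   1.43  0.52  1.3   0.37]
tool axes in box cols x,y,z [[0.002, 0.0, -1.0], [1.0, -0.001, 0.002], [-0.001, -1.0, -0.0]]
rot tool deg [ 0.01 -0.13 -0.05]
[255.8 188.9] 827 [0.5421 0.3823 0.018 ] tool shift [  0.6 101.    2. ]
```

View pics/w30.png

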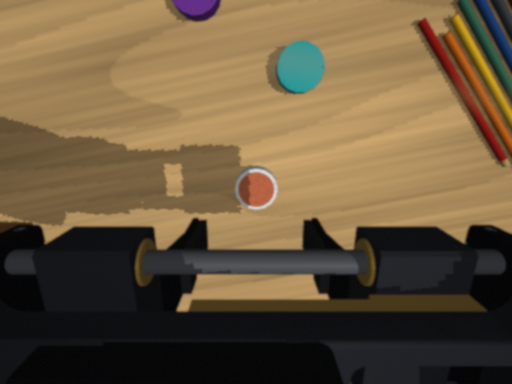

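Cake D is at (256,189).

arm_command(
  targets=[
    [[0.0005, 0.02, 0.001, 0, 0, 0], [0, 0.02, 0, 0, 0, 0], [0, 0.02, 0, 0, 0, 0], [0, 0.02, 0, 0, 0, 0], [0, 0.016, 0, 0, 0, 0], [0, 0.01, 0, 0, 0, 0], [0, 0.005, 0, 0, 0, 0], [0, 0, 0, 0, 0, 0], [0, 0, 0, 0, 0, 0], [0, 0, 0, 0, 0, 0], [0, 0, 0, 0, 0, 0], [0, 0, 0, 0, 0, 0]],
  ],
)

```text
time: 39.82
ee_pos: [0.5428, 0.3837, 0.009]
eef_rot: [0.547, 0.449, -0.448, -0.547]
ft_force: [0.1, 0.3, -0.5]
width: 0.0626
```

```bash
python3 - <<'E'
from h import *
show([.5428,.382,.008],ax(RB[:,1]))
E
```

```text
t 39.82 tcp [0.5428 0.3837 0.009 ] box [-123.3  424.4    9. ] F [ 0.1  0.3 -0.5] w 0.0626 q [-0.1   0.77 -0.84  1.51  0.61  1.13  0.31]
tool axes in box cols x,y,z [[0.0, 0.001, -1.0], [1.0, 0.001, 0.0], [0.001, -1.0, -0.001]]
shift tool mm [-1.7  1.  -0.4]
rot tool deg [ 0.05 -0.03  0.04]
```

arm_command(
  targets=[
    [[-0.0015, 0.001, 0, 0, 0, 0], [0, 0, 0, 0, 0, 0], [0, 0, 0, 0, 0, 0]],
  ],
)

```text
time: 40.07
ee_pos: [0.5422, 0.3818, 0.0073]
eef_rot: [0.547, 0.448, -0.448, -0.547]
ft_force: [-0.1, -0.8, 0.1]
width: 0.0626
```

arm_command(
  targets=[
    [[0, 0, 0, 0, 0, 0], [0, 0, 0, 0, 0, 0], [0, 0, 0, 0, 0, 0], [0, 0, 0, 0, 0, 0], [0, 0, 0, 0, 0, 0], [0, 0, 0, 0, 0, 0]],
  ],
  hand=0,
)

```text
time: 40.57
ee_pos: [0.5421, 0.3821, 0.0072]
eef_rot: [0.547, 0.448, -0.448, -0.547]
ft_force: [0.2, -0.1, -0.1]
width: 0.0434
```

arm_command(
  targets=[
    [[0, -0.01, 0, 0, 0, 0], [0, -0.02, 0, 0, 0, 0], [0, -0.02, 0, 0, 0, 0], [0, -0.02, 0, 0, 0, 0], [0, -0.02, 0, 0, 0, 0], [0, 0, 0, 0, 0, 0], [0, 0, 0, 0, 0, 0], [0, 0, 0, 0, 0, 0]],
  ],
)

```text
time: 41.23
ee_pos: [0.542, 0.3817, 0.0969]
eef_rot: [0.547, 0.448, -0.449, -0.547]
ft_force: [-0.6, -0.0, -0.7]
width: 0.0434
```

```bash
python3 - <<'E'
from held import *
show(b2w([-.0458,.0001,.098]),ax(RB[:,1])); held('h31')
E
```

```text
t 41.23 tcp [0.542  0.3817 0.0969] box [-123.6  422.2   96.9] F [-0.6 -0.  -0.7] w 0.0434 q [-0.07  0.68 -0.89  1.46  0.54  1.26  0.36]
tool axes in box cols x,y,z [[0.0, -0.0, -1.0], [1.0, -0.001, 0.0], [-0.001, -1.0, 0.0]]
shift tool mm [-422.    -0.8  -78. ]
rot tool deg [-0.   -0.02 -0.04]
-0.002 toprim [255.7 210. ] botrim [255.6 200.7]
0 toprim [255.7 206.9] botrim [255.6 197.9]
0.002 toprim [255.7 203.8] botrim [255.6 195. ]
[[107, 162, 198], [107, 161, 197], [105, 158, 194], [104, 157, 191], [103, 153, 187], [102, 142, 169], [102, 121, 134], [101, 106, 107], [102, 103, 102], [102, 103, 101], [103, 104, 102], [102, 104, 102], [103, 105, 102], [109, 110, 108], [124, 125, 123], [141, 143, 141], [148, 150, 147], [148, 150, 147], [144, 147, 145], [129, 133, 140], [93, 102, 129], [58, 76, 124], [46, 68, 123], [45, 68, 125], [46, 68, 125], [45, 67, 124], [44, 66, 121], [44, 65, 120]]
```

View pics/h31.png

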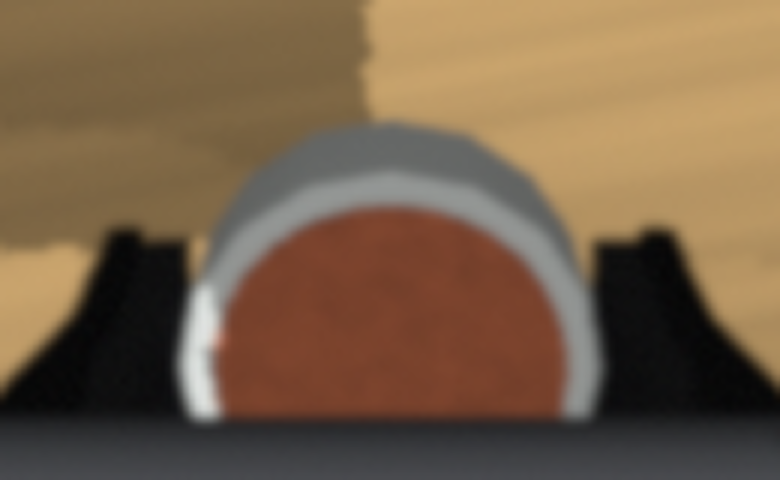

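arm_command(
  targets=[
    [[-0.0302, 0, -0.0056, 0, 0, 0], [-0.0302, 0, -0.0056, 0, 0, 0], [-0.0302, 0, -0.0056, 0, 0, 0], [-0.0302, 0, -0.0056, 0, 0, 0], [-0.0302, 0, -0.0056, 0, 0, 0], [-0.0302, 0, -0.0056, 0, 0, 0], [-0.0302, 0, -0.0056, 0, 0, 0], [-0.0302, 0, -0.0056, 0, 0, 0], [-0.0302, 0, -0.0056, 0, 0, 0], [-0.0302, 0, -0.0056, 0, 0, 0], [-0.0302, 0, -0.0056, 0, 0, 0], [-0.0302, 0, -0.0056, 0, 0, 0]],
  ],
)

```text
time: 42.28
ee_pos: [0.5363, 0.0118, 0.0964]
eef_rot: [-0.546, -0.448, 0.449, 0.547]
ft_force: [1.1, 1.1, -0.4]
width: 0.043
```

arm_command(
  targets=[
    [[-0.03, 0, -0.0056, 0, 0, 0], [-0.03, 0, -0.0056, 0, 0, 0], [0, 0, 0, 0, 0, 0], [0, 0.015, 0, 0, 0, 0], [0, 0.015, 0, 0, 0, 0], [0, 0.015, 0, 0, 0, 0], [0, 0, 0, 0, 0, 0], [0, 0, 0, 0, 0, 0], [0, 0, 0, 0, 0, 0], [0, 0, 0, 0, 0, 0], [0, 0, 0, 0, 0, 0]],
  ],
)

```text
time: 43.2
ee_pos: [0.5369, -0.0475, 0.053]
eef_rot: [0.547, 0.449, -0.448, -0.546]
ft_force: [-0.4, -0.1, 0.2]
width: 0.0432
```

```bash
python3 - <<'E'
from held import *
show(b2w([-.0457,.0001,.037]),ax(RB[:,1])); held('h32')
E
```

```text
t 43.2 tcp [ 0.5369 -0.0475  0.053 ] box [-44.9   0.2  53. ] F [-0.4 -0.1  0.2] w 0.0432 q [ 0.76  0.46 -0.9   1.84  0.42  1.04  1.07]
tool axes in box cols x,y,z [[0.0, 0.001, -1.0], [1.0, -0.0, 0.0], [-0.0, -1.0, -0.001]]
shift tool mm [-0.1 16.   0.9]
rot tool deg [ 0.07 -0.02 -0.01]
-0.002 toprim [255.7 210. ] botrim [255.6 200.7]
0 toprim [255.7 206.9] botrim [255.6 197.9]
0.002 toprim [255.7 203.8] botrim [255.6 195. ]
[[36, 65, 97], [37, 65, 98], [36, 65, 98], [38, 66, 100], [46, 71, 103], [68, 84, 105], [95, 101, 108], [107, 109, 109], [110, 112, 110], [111, 113, 110], [111, 113, 111], [111, 113, 111], [112, 114, 111], [118, 120, 117], [134, 136, 133], [153, 155, 152], [161, 163, 159], [160, 162, 159], [157, 159, 158], [139, 144, 151], [101, 111, 140], [64, 82, 134], [51, 74, 134], [50, 74, 135], [50, 74, 136], [50, 74, 135], [49, 72, 132], [48, 71, 129]]
```

View pics/h32.png

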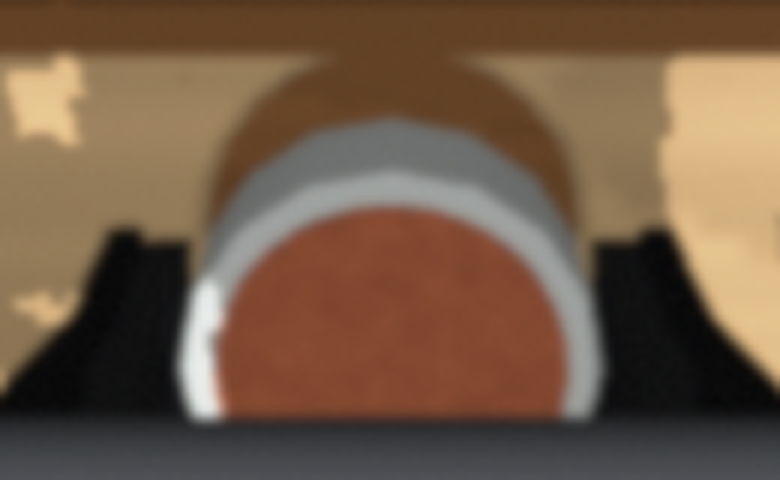

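arm_command(
  targets=[
    [[0, 0.008, 0.0005, 0, 0, 0], [0, 0.007, 0, 0, 0, 0], [0, 0, 0, 0, 0, 0], [0, 0, 0, 0, 0, 0], [0, 0, 0, 0, 0, 0], [0, 0, 0, 0, 0, 0]],
  ],
)

```text
time: 43.75
ee_pos: [0.5361, -0.0474, 0.0374]
eef_rot: [0.547, 0.449, -0.448, -0.547]
ft_force: [0.7, 0.5, 0.1]
width: 0.0433
```

```bash
python3 - <<'E'
from held import *
show(b2w([-.0457,.0001,.028]),ax(RB[:,1])); held('h33')
E
```

```text
t 43.75 tcp [ 0.5361 -0.0474  0.0374] box [-45.7   0.2  37.4] F [0.7 0.5 0.1] w 0.0433 q [ 0.74  0.48 -0.88  1.85  0.44  1.02  1.05]
tool axes in box cols x,y,z [[0.0, 0.0, -1.0], [1.0, -0.0, 0.0], [-0.0, -1.0, -0.0]]
shift tool mm [-0.1  9.4 -0. ]
rot tool deg [ 0.01 -0.02 -0.  ]
-0.002 toprim [255.7 210. ] botrim [255.6 200.7]
0 toprim [255.7 206.9] botrim [255.6 197.9]
0.002 toprim [255.7 203.8] botrim [255.6 195. ]
[[36, 65, 99], [37, 66, 99], [37, 66, 99], [38, 66, 99], [45, 70, 100], [69, 83, 103], [95, 100, 106], [108, 111, 110], [111, 113, 111], [112, 113, 112], [113, 114, 111], [113, 114, 112], [114, 115, 113], [119, 121, 118], [135, 137, 134], [155, 157, 153], [162, 164, 161], [162, 164, 161], [158, 161, 159], [141, 146, 153], [101, 111, 141], [65, 83, 135], [52, 74, 135], [50, 74, 136], [51, 75, 137], [50, 74, 136], [50, 73, 133], [49, 71, 131]]
```

View pics/h33.png

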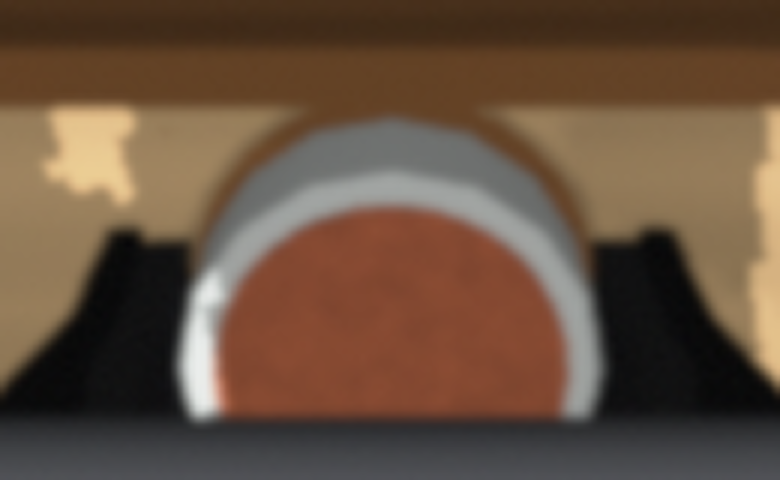

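arm_command(
  targets=[
    [[0, 0.004, 0, 0, 0, 0], [0, 0.003, 0, 0, 0, 0], [0, 0.003, 0, 0, 0, 0], [0, 0, 0, 0, 0, 0], [0, 0, 0, 0, 0, 0], [0, 0, 0, 0, 0, 0]],
  ],
)

```text
time: 44.3
ee_pos: [0.5358, -0.0474, 0.027]
eef_rot: [-0.547, -0.448, 0.449, 0.547]
ft_force: [0.1, -0.0, -0.5]
width: 0.0437
```

arm_command(
  targets=[
    [[0, 0, 0, 0, 0, 0], [0, 0, 0, 0, 0, 0], [0, 0, 0, 0, 0, 0], [0, 0, 0, 0, 0, 0], [0, -0.01, 0, 0, 0, 0], [0, -0.015, 0, 0, 0, 0], [0, -0.025, 0, 0, 0, 0], [0, -0.04, 0.005, 0, 0, 0], [0, -0.04, 0.005, 0, 0, 0], [0, -0.03, 0, 0, 0, 0], [0, 0, 0, 0, 0, 0], [0, 0, 0, 0, 0, 0]],
  ],
  hand=0.66,
)

```text
time: 45.3
ee_pos: [0.5273, -0.0454, 0.1904]
eef_rot: [0.548, 0.449, -0.448, -0.545]
ft_force: [0.2, 0.5, -1.0]
width: 0.0574
```

arm_command(
  targets=[
    [[0, -0.01, 0, 0, 0, 0], [0, -0.01, 0, 0, 0, 0], [0, -0.01, 0, 0, 0, 0], [0, 0, 0, 0, 0, 0], [0, 0, 0, 0, 0, 0], [0, 0, 0, 0, 0, 0]],
  ],
)

```text
time: 45.8
ee_pos: [0.526, -0.0455, 0.2169]
eef_rot: [-0.547, -0.448, 0.449, 0.547]
ft_force: [0.2, 0.5, -0.1]
width: 0.0576
```

```bash
python3 - <<'E'
from cakes import *
s=show(None,ax(RB[:,0]))
c=vision.camera('wrist');cv2.imwrite('pics/w34.png',c['pixels'])
for k in cakes(c,s,.038): print(np.round(k[0],1),k[1],np.round(w2b(k[2])*1000,1))
c=vision.camera('scene'); cv2.imwrite('pics/s34.png',cv2.resize(c['pixels'][110:260,170:300],None,fx=4.5,fy=4,interpolation=cv2.INTER_CUBIC))
for k in cakes(c,None,.038): print(np.round(k[0],1),k[1],np.round(w2b(k[2])*1000,1))
E
```

```text
t 45.8 tcp [ 0.526  -0.0455  0.2169] box [-56.    0.  216.9] F [ 0.2  0.5 -0.1] w 0.0576 q [ 0.88  0.25 -1.    1.68  0.22  1.33  1.21]
tool axes in box cols x,y,z [[0.0, -0.001, -1.0], [1.0, -0.0, 0.0], [-0.0, -1.0, 0.001]]
rot tool deg [-2.000e-02  8.998e+01 -3.000e-02]
[254.8 181.7] 470 [-46.1  -0.3  38. ]
[314.1 181.8] 474 [-45.9  77.7  38. ]
[254.8 226.5] 405 [17.7 -0.3 38. ]
[316.9 223. ] 116 [12.5 85.  38. ]
```

View pics/w34.png

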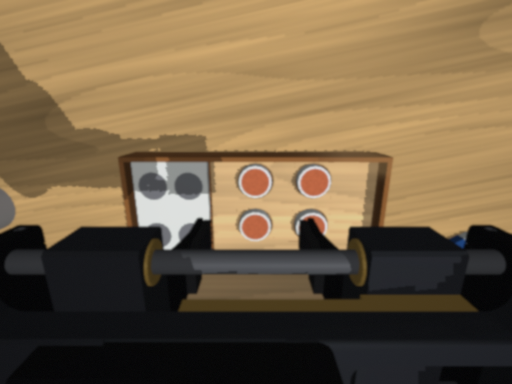

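View pics/s34.png

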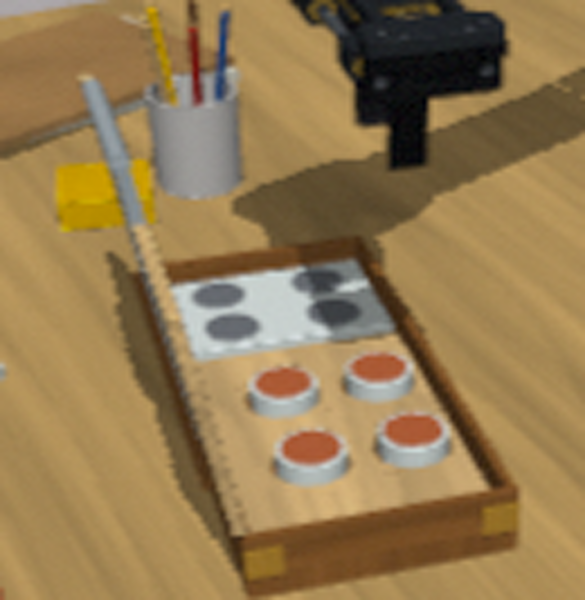

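All four cakes are seated and the tray is flat. Back to the lid: rise and turn the tool to straddle the bar.

arm_command(
  targets=[
    [[0, -0.008, 0, 0, 7, 0], [0, -0.008, 0, 0, 7, 0], [0, -0.008, 0, 0, 7, 0], [0, -0.008, 0, 0, 7, 0], [0, -0.008, 0, 0, 7, 0], [0, -0.008, 0, 0, 7, 0], [0, -0.008, 0, 0, 7, 0], [0, -0.008, 0, 0, 7, 0], [0, -0.008, 0, 0, 7, 0], [0, -0.008, 0, 0, 7, 0], [0, -0.008, 0, 0, 7, 0], [0, 0, 0, 0, 7, 0]],
  ],
  hand=0.4,
)

```text
time: 46.9
ee_pos: [0.5265, -0.0454, 0.3062]
eef_rot: [0.706, -0.034, 0.035, -0.706]
ft_force: [0.3, -0.4, 0.3]
width: 0.0348
```

arm_command(
  targets=[
    [[0, 0, 0, 0, 6, 0], [0, 0, 0, 0, 0, 0], [0, 0, 0, 0, 0, 0], [0, 0, 0, 0, 0, 0]],
  ],
)

```text
time: 47.23
ee_pos: [0.526, -0.0454, 0.3049]
eef_rot: [-0.704, 0.068, -0.068, 0.704]
ft_force: [0.2, -0.3, -0.5]
width: 0.0349
```

```bash
python3 - <<'E'
from h import *
s=show(b2w([.105,0,.30]),ax(RB[:,0]))
c=vision.camera('wrist');cv2.imwrite('pics/w35.png',c['pixels'])
for a in (1.66,1.69,1.72): print(a,[np.round(projw(c,b2w([.08-.203*np.cos(a),y,.054+.203*np.sin(a)]),s),0) for y in (-.056,.056)])
E
```

```text
t 47.23 tcp [ 0.526  -0.0454  0.3049] box [-5.600e+01  1.000e-01  3.049e+02] F [ 0.2 -0.3 -0.5] w 0.0349 q [ 0.74  0.16 -0.83  1.55  0.12  1.49 -0.28]
tool axes in box cols x,y,z [[1.0, -0.001, -0.003], [0.003, -0.0, 1.0], [-0.001, -1.0, -0.0]]
shift tool mm [161.    4.8  -0.7]
rot tool deg [ 0.    0.19 -0.03]
1.66 [array([427., 267.]), array([454., 140.])]
1.69 [array([434., 266.]), array([461., 140.])]
1.72 [array([440., 266.]), array([468., 140.])]
```

View pics/w35.png

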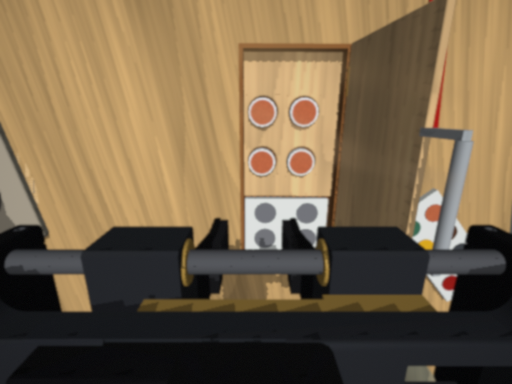

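The bar's end at (463,133) agrees with a lid angle of 1.69, and all four cakes are in their wells. Moving above the bar, then down.

arm_command(
  targets=[
    [[0.02, 0, 0, 0, 0, 0], [0.02, 0, 0, 0, 0, 0], [0.02, 0, 0, 0, 0, 0], [0.02, 0, 0, 0, 0, 0], [0.02, 0, 0, 0, 0, 0], [0.02, 0, 0, 0, 0, 0], [0.02, 0, 0, 0, 0, 0], [0.02, 0, 0, 0, 0, 0], [0.001, 0, 0, 0, 0, 0], [0, 0, 0, 0, 0, 0], [0, 0, 0, 0, 0, 0], [0, 0, 0, 0, 0, 0]],
  ],
  hand=0.45,
)

```text
time: 48.28
ee_pos: [0.6835, -0.0768, 0.3057]
eef_rot: [0.704, -0.069, 0.069, -0.704]
ft_force: [0.2, -0.6, 0.2]
width: 0.0389
```

```bash
python3 - <<'E'
from h import *
s=show(b2w([.105,0,.236]),ax(RB[:,0]))
c=vision.camera('wrist');cv2.imwrite('pics/w36.png',c['pixels'])
for a in (1.66,1.69,1.72): print(a,[np.round(projw(c,b2w([.08-.203*np.cos(a),y,.054+.203*np.sin(a)]),s),0) for y in (.02,.056)])
E
```

```text
t 48.28 tcp [ 0.6835 -0.0768  0.3057] box [1.046e+02 1.000e-01 3.057e+02] F [ 0.2 -0.6  0.2] w 0.0389 q [ 0.5   0.55 -0.76  1.09  0.37  1.62 -0.35]
tool axes in box cols x,y,z [[1.0, 0.0, -0.001], [0.001, -0.0, 1.0], [0.0, -1.0, -0.0]]
shift tool mm [ 0.4 69.7 -0.1]
rot tool deg [0.01 0.03 0.02]
1.66 [array([247., 184.]), array([247., 139.])]
1.69 [array([255., 184.]), array([255., 139.])]
1.72 [array([262., 183.]), array([263., 139.])]
```

View pics/w36.png

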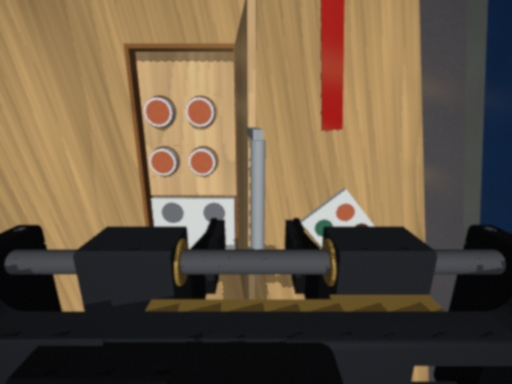

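The bar (column 258) lies between the fingers. Descending and gripping.

arm_command(
  targets=[
    [[0.001, 0.012, 0, 0, 0, 0], [0.001, 0.012, 0, 0, 0, 0], [0, 0.012, 0, 0, 0, 0], [0, 0.012, 0, 0, 0, 0], [0, 0.012, 0, 0, 0, 0], [0, 0.009, 0, 0, 0, 0], [0, 0, 0, 0, 0, 0], [0, 0, 0, 0, 0, 0], [0, 0, 0, 0, 0, 0]],
  ],
)

```text
time: 49.08
ee_pos: [0.6862, -0.0773, 0.2368]
eef_rot: [-0.704, 0.069, -0.07, 0.704]
ft_force: [-0.3, 0.7, 0.3]
width: 0.0391
```

arm_command(
  targets=[
    [[0, 0, 0, 0, 0, 0], [0, 0, 0, 0, 0, 0], [0, 0, 0, 0, 0, 0], [0, 0, 0, 0, 0, 0], [0, 0, 0, 0, 0, 0], [0, 0, 0, 0, 0, 0]],
  ],
  hand=0,
  grip_force=25,
)

```text
time: 49.58
ee_pos: [0.6859, -0.0773, 0.2363]
eef_rot: [0.704, -0.07, 0.069, -0.704]
ft_force: [-2.2, 0.8, 0.6]
width: 0.0111
```

```bash
python3 - <<'E'
from h import *
s=show(None,ax(RB[:,0]))
b=w2b(s['ee_pos'])*1000
a0=np.arccos((80-b[0])/203); print('a0',a0)
a=np.linspace(a0,0.611,25); x=80-203*np.cos(a); z=54+203*np.sin(a)
for r in np.round(np.c_[a[1:],np.diff(x),-np.diff(z)],2): print(r.tolist())
E
```

```text
t 49.58 tcp [ 0.6859 -0.0773  0.2363] box [1.070e+02 1.000e-01 2.363e+02] F [-2.2  0.8  0.6] w 0.0111 q [ 0.52  0.58 -0.75  1.21  0.38  1.49 -0.37]
tool axes in box cols x,y,z [[1.0, -0.0, 0.0], [-0.0, -0.0, 1.0], [-0.0, -1.0, -0.0]]
rot tool deg [ 0.01 -0.02 -0.01]
a0 1.704367276049226
[1.66, -9.19, -1.02]
[1.61, -9.23, -0.6]
[1.57, -9.25, -0.18]
[1.52, -9.24, 0.24]
[1.48, -9.22, 0.66]
[1.43, -9.18, 1.08]
[1.39, -9.13, 1.5]
[1.34, -9.05, 1.91]
[1.29, -8.95, 2.32]
[1.25, -8.84, 2.73]
[1.2, -8.7, 3.13]
[1.16, -8.55, 3.52]
[1.11, -8.38, 3.9]
[1.07, -8.2, 4.28]
[1.02, -7.99, 4.65]
[0.98, -7.77, 5.01]
[0.93, -7.54, 5.36]
[0.88, -7.28, 5.7]
[0.84, -7.02, 6.02]
[0.79, -6.74, 6.34]
[0.75, -6.44, 6.64]
[0.7, -6.13, 6.92]
[0.66, -5.81, 7.19]
[0.61, -5.48, 7.45]
```

arm_command(
  targets=[
    [[-0.0092, -0.001, 0, 0, 0, 0], [-0.0092, -0.0006, 0, 0, 0, 0], [-0.0092, -0.0002, 0, 0, 0, 0], [-0.0092, 0.0002, 0, 0, 0, 0], [-0.0092, 0.0007, 0, 0, 0, 0], [-0.0092, 0.0011, 0, 0, 0, 0]],
  ],
)

```text
time: 50.08
ee_pos: [0.6325, -0.0666, 0.2364]
eef_rot: [-0.704, 0.069, -0.071, 0.704]
ft_force: [5.3, -1.4, -1.2]
width: 0.0109
```

arm_command(
  targets=[
    [[-0.0091, 0.0015, 0, 0, 0, 0], [-0.009, 0.0019, 0, 0, 0, 0], [-0.009, 0.0023, 0, 0, 0, 0], [-0.0088, 0.0027, 0, 0, 0, 0], [-0.0087, 0.0031, 0, 0, 0, 0], [-0.0086, 0.0035, 0, 0, 0, 0]],
  ],
)

```text
time: 50.58
ee_pos: [0.5805, -0.0562, 0.2216]
eef_rot: [-0.704, 0.068, -0.071, 0.704]
ft_force: [5.5, -1.1, 0.1]
width: 0.0112
```

```bash
python3 - <<'E'
from h import *
s=show()
b=w2b(s['ee_pos'])*1000; b[2]+=19.9
print(np.arctan2(b[2]-54,80-b[0]),np.hypot(b[2]-54,80-b[0]))
c=vision.camera('scene');cv2.imwrite('pics/s37.png',c['pixels'])
E
```

```text
t 50.58 tcp [ 0.5805 -0.0562  0.2216] box [-4.000e-01  2.000e-01  2.216e+02] F [ 5.5 -1.1  0.1] w 0.0112 q [ 0.68  0.34 -0.82  1.55  0.25  1.36 -0.36]
tool axes in box cols x,y,z [[1.0, 0.003, 0.001], [-0.001, 0.0, 1.0], [0.003, -1.0, 0.0]]
1.1654565995093575 203.9972066391289
```

View pics/s37.png

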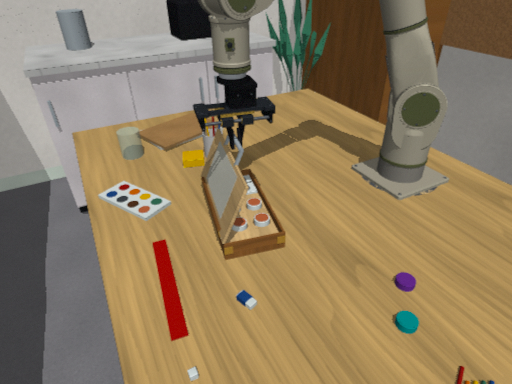

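The forces are ideal (about 5.5 N) and the lid follows at about 67°. Continuing.

arm_command(
  targets=[
    [[-0.0084, 0.0039, 0, 0, 0, 0], [-0.0082, 0.0043, 0, 0, 0, 0], [-0.008, 0.0047, 0, 0, 0, 0], [-0.0078, 0.005, 0, 0, 0, 0], [-0.0075, 0.0054, 0, 0, 0, 0], [-0.0073, 0.0057, 0, 0, 0, 0]],
  ],
)

```text
time: 51.13
ee_pos: [0.5343, -0.047, 0.193]
eef_rot: [0.704, -0.068, 0.07, -0.704]
ft_force: [2.2, -0.5, 5.3]
width: 0.011
```

arm_command(
  targets=[
    [[-0.007, 0.006, 0, 0, 0, 0], [-0.0067, 0.0063, 0, 0, 0, 0], [-0.0064, 0.0066, 0, 0, 0, 0], [-0.0061, 0.0069, 0, 0, 0, 0], [-0.0058, 0.0072, 0, 0, 0, 0], [-0.0055, 0.0074, 0, 0, 0, 0], [0, 0, 0, 0, 0, 0], [0, 0, 0, 0, 0, 0]],
  ],
)

```text
time: 51.8
ee_pos: [0.4957, -0.0393, 0.1509]
eef_rot: [-0.704, 0.07, -0.069, 0.704]
ft_force: [-1.4, 1.7, -7.6]
width: 0.0113
```

```bash
python3 - <<'E'
from h import *
s=show()
b=w2b(s['ee_pos'])*1000; b[2]+=19.9
print(np.arctan2(b[2]-54,80-b[0]),np.hypot(b[2]-54,80-b[0]),'from x',np.arccos((80-b[0])/203))
E
```

```text
t 51.8 tcp [ 0.4957 -0.0393  0.1509] box [-86.9   0.2 150.9] F [-1.4  1.7 -7.6] w 0.0113 q [ 0.77  0.2  -0.85  1.85  0.16  1.17 -0.33]
tool axes in box cols x,y,z [[1.0, -0.002, 0.0], [-0.0, -0.0, 1.0], [-0.002, -1.0, -0.0]]
0.610772902361008 203.72044267622502 from x 0.605684928176283
```

The lid is at about 0.608 rad. Releasing with a small opening, since the inner finger is near the lid edge, then rising.

arm_command(
  targets=[
    [[0, 0, 0, 0, 0, 0], [0, 0, 0, 0, 0, 0], [0, 0, 0, 0, 0, 0], [0, 0, 0, 0, 0, 0], [0, 0, 0, 0, 0, 0]],
  ],
  hand=0.28,
)

```text
time: 52.22
ee_pos: [0.497, -0.0397, 0.152]
eef_rot: [0.704, -0.069, 0.07, -0.704]
ft_force: [0.5, -0.5, 0.2]
width: 0.0237
```

arm_command(
  targets=[
    [[0, -0.005, 0, 0, 0, 0], [0, -0.01, 0, 0, 0, 0], [0, -0.01, 0, 0, 0, 0], [0, -0.015, 0, 0, 0, 0], [0, -0.015, 0, 0, 0, 0], [0, -0.01, 0, 0, 0, 0], [0, 0, 0, 0, 0, 0], [0, 0, 0, 0, 0, 0], [0, 0, 0, 0, 0, 0]],
  ],
)

```text
time: 52.97
ee_pos: [0.4963, -0.0397, 0.2162]
eef_rot: [0.704, -0.07, 0.069, -0.704]
ft_force: [1.1, -0.4, 0.4]
width: 0.0244
```

```bash
python3 - <<'E'
from h import *
s=show()
c=vision.camera('wrist');cv2.imwrite('pics/w38.png',c['pixels'])
for a in (.55,.61,.67): print(a,[np.round(projw(c,b2w([.08-.203*np.cos(a),y,.054+.203*np.sin(a)]),s),1) for y in (.02,.056)])
c=vision.camera('scene');cv2.imwrite('pics/s38.png',cv2.resize(c['pixels'][110:260,170:320],None,fx=4,fy=4,interpolation=cv2.INTER_CUBIC))
for a in (.55,.61,.67): print(a,[np.round((np.array(proj(c,b2w([.08-.203*np.cos(a),y,.054+.203*np.sin(a)])))-[170,110])*4,0) for y in (-.056,.056)])
E
```

```text
t 52.97 tcp [ 0.4963 -0.0397  0.2162] box [-86.2  -0.  216.2] F [ 1.1 -0.4  0.4] w 0.0244 q [ 0.79  0.13 -0.86  1.76  0.1   1.3  -0.28]
tool axes in box cols x,y,z [[1.0, -0.001, 0.001], [-0.001, -0.0, 1.0], [-0.001, -1.0, -0.0]]
0.55 [array([247.3, 181.5]), array([246.9, 138.1])]
0.61 [array([255.2, 184.6]), array([255.2, 139.3])]
0.67 [array([264.7, 187.9]), array([265.2, 140.6])]
0.55 [array([374., 173.]), array([424., 248.])]
0.61 [array([365., 162.]), array([415., 237.])]
0.67 [array([355., 151.]), array([404., 225.])]
```

View pics/w38.png

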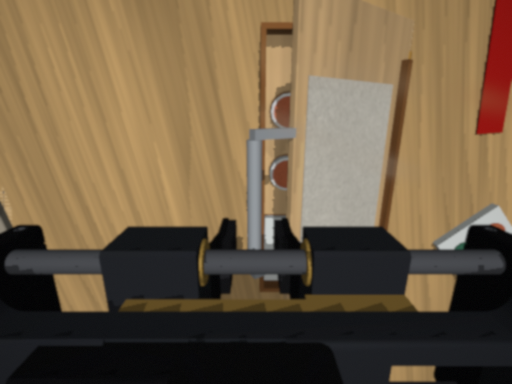

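View pics/s38.png

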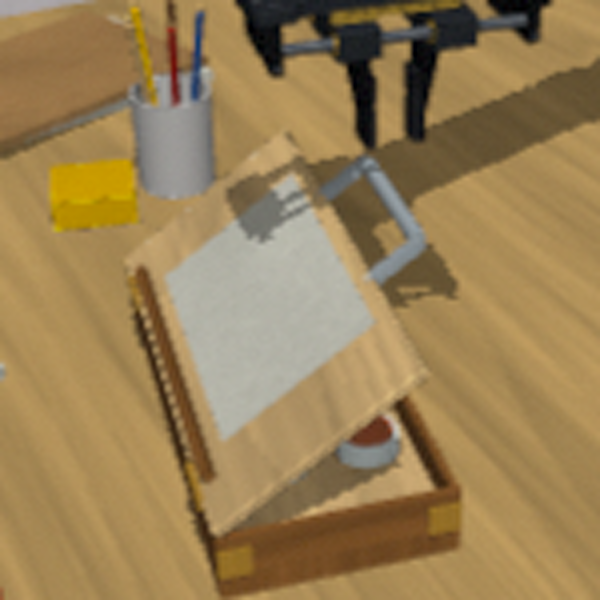

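By the wrist view (column 255) and the scene view the lid stands at about 0.61 rad, free of the gripper. Now close the fingers and press gently on the bar.

arm_command(
  targets=[
    [[0, 0, 0, 0, 0, 0], [0, 0, 0, 0, 0, 0], [0, 0, 0, 0, 0, 0], [0, 0.01, 0, 0, 0, 0], [0, 0.01, 0, 0, 0, 0], [0, 0.01, 0, 0, 0, 0], [0, 0.004, 0, 0, 0, 0], [0, 0, 0, 0, 0, 0], [0, 0, 0, 0, 0, 0], [0, 0, 0, 0, 0, 0]],
  ],
  hand=0,
)

```text
time: 53.9
ee_pos: [0.4968, -0.0396, 0.1829]
eef_rot: [0.704, -0.069, 0.07, -0.704]
ft_force: [-0.1, 0.2, 0.3]
width: 0.0006
```

```bash
python3 - <<'E'
from h import *
for i in range(4):
    s=show(); vision.camera('wrist')
E
```

```text
t 53.9 tcp [ 0.4968 -0.0396  0.1829] box [-85.8   0.2 182.9] F [-0.1  0.2  0.3] w 0.0006 q [ 0.78  0.16 -0.86  1.81  0.13  1.23 -0.31]
tool axes in box cols x,y,z [[1.0, 0.0, 0.0], [-0.0, 0.0, 1.0], [0.0, -1.0, 0.0]]
t 53.95 tcp [ 0.4969 -0.0396  0.183 ] box [-85.7   0.2 183. ] F [ 0.2 -0.3 -0.3] w 0.0006 q [ 0.78  0.16 -0.86  1.81  0.13  1.23 -0.31]
tool axes in box cols x,y,z [[1.0, 0.001, 0.0], [-0.0, -0.0, 1.0], [0.001, -1.0, -0.0]]
t 54.0 tcp [ 0.4969 -0.0396  0.1831] box [-85.7   0.2 183.1] F [-0.5  0.5 -0.5] w 0.0007 q [ 0.78  0.16 -0.86  1.81  0.13  1.23 -0.31]
tool axes in box cols x,y,z [[1.0, 0.001, 0.0], [-0.0, -0.0, 1.0], [0.001, -1.0, -0.0]]
t 54.05 tcp [ 0.4969 -0.0396  0.1831] box [-8.570e+01  1.000e-01  1.831e+02] F [ 0.6 -0.2  0.1] w 0.0006 q [ 0.78  0.16 -0.86  1.81  0.13  1.23 -0.31]
tool axes in box cols x,y,z [[1.0, 0.001, 0.0], [-0.0, -0.0, 1.0], [0.001, -1.0, -0.0]]
```

arm_command(
  targets=[
    [[0, 0.002, 0, 0, 0, 0], [0, 0.002, 0, 0, 0, 0], [0, 0, 0, 0, 0, 0], [0, 0, 0, 0, 0, 0]],
  ],
)

```text
time: 54.43
ee_pos: [0.4965, -0.0396, 0.1785]
eef_rot: [-0.704, 0.07, -0.069, 0.704]
ft_force: [0.5, -0.1, 0.4]
width: 0.0006
```

arm_command(
  targets=[
    [[0, 0.001, 0, 0, 0, 0], [0, 0, 0, 0, 0, 0], [0, 0, 0, 0, 0, 0]],
  ],
)

```text
time: 54.68
ee_pos: [0.4966, -0.0396, 0.1776]
eef_rot: [0.704, -0.069, 0.069, -0.704]
ft_force: [-0.6, 0.4, -0.1]
width: 0.0005
```

arm_command(
  targets=[
    [[0, 0.001, 0, 0, 0, 0], [0, 0, 0, 0, 0, 0], [0, 0, 0, 0, 0, 0]],
  ],
)

```text
time: 54.93
ee_pos: [0.4966, -0.0396, 0.1766]
eef_rot: [0.704, -0.069, 0.069, -0.704]
ft_force: [0.0, -0.5, 0.1]
width: 0.0003
```

arm_command(
  targets=[
    [[0, 0.0006, 0, 0, 0, 0], [0, 0, 0, 0, 0, 0], [0, 0, 0, 0, 0, 0]],
  ],
)

```text
time: 55.18
ee_pos: [0.4967, -0.0396, 0.1762]
eef_rot: [0.704, -0.069, 0.07, -0.704]
ft_force: [-0.4, -1.1, 2.3]
width: 0.0002
```

arm_command(
  targets=[
    [[0, 0.0006, 0, 0, 0, 0], [0, 0, 0, 0, 0, 0], [0, 0, 0, 0, 0, 0]],
  ],
)

```text
time: 55.43
ee_pos: [0.4968, -0.0397, 0.1757]
eef_rot: [0.704, -0.069, 0.07, -0.704]
ft_force: [-0.3, 0.1, 5.1]
width: 0.0002
```

```bash
python3 - <<'E'
from h import *
for i in range(5):
    s=readout.read_state(); print(np.round(s['ee_pos'],4),np.round(s['ft_force'],2)); vision.camera('wrist')
E
```

```text
[ 0.4968 -0.0397  0.1757] [-0.33  0.06  5.06]
[ 0.4968 -0.0396  0.1757] [-0.2   0.11  5.5 ]
[ 0.4969 -0.0397  0.1757] [-0.99 -0.36  5.95]
[ 0.4969 -0.0396  0.1757] [-1.18  0.12  5.35]
[ 0.4968 -0.0396  0.1757] [-0.18 -0.37  4.92]
```

Contact came at 2.3 N and settled at about 5 N with the bar not yielding. Lifting off and checking.

arm_command(
  targets=[
    [[0, -0.001, 0, 0, 0, 0], [0, -0.005, 0, 0, 0, 0], [0, -0.015, 0, 0, 0, 0], [0, -0.02, 0, 0, 0, 0], [0, -0.02, 0, 0, 0, 0], [0, -0.02, 0, 0, 0, 0], [0, -0.02, 0, 0, 0, 0], [0, 0, 0, 0, 0, 0], [0, 0, 0, 0, 0, 0], [0, 0, 0, 0, 0, 0]],
  ],
)

```text
time: 56.52
ee_pos: [0.4963, -0.0397, 0.2759]
eef_rot: [0.704, -0.07, 0.069, -0.704]
ft_force: [0.2, -0.9, 0.7]
width: 0.0002
```

```bash
python3 - <<'E'
from h import *
s=show()
c=vision.camera('wrist');cv2.imwrite('pics/w40.png',c['pixels'])
for a in (.55,.61,.67): print(a,[np.round(projw(c,b2w([.08-.203*np.cos(a),y,.054+.203*np.sin(a)]),s),1) for y in (-.056,.056)])
c=vision.camera('scene');cv2.imwrite('pics/s40.png',cv2.resize(c['pixels'][110:310,170:320],None,fx=3.5,fy=3,interpolation=cv2.INTER_CUBIC))
for a in (.55,.61,.67): print(a,[np.round((np.array(proj(c,b2w([.08-.203*np.cos(a),y,.054+.203*np.sin(a)])))-[170,110])*[3.5,3],0) for y in (-.056,.056)])
E
```

```text
t 56.52 tcp [ 0.4963 -0.0397  0.2759] box [-86.3   0.  275.9] F [ 0.2 -0.9  0.7] w 0.0002 q [ 0.81  0.09 -0.86  1.67  0.07  1.42 -0.26]
tool axes in box cols x,y,z [[1.0, -0.001, 0.0], [-0.0, -0.0, 1.0], [-0.001, -1.0, -0.0]]
0.55 [array([249.3, 233.6]), array([248.7, 132.9])]
0.61 [array([255.2, 237.7]), array([255.2, 133.7])]
0.67 [array([262. , 241.8]), array([262.9, 134.4])]
0.55 [array([327., 130.]), array([371., 186.])]
0.61 [array([319., 121.]), array([363., 177.])]
0.67 [array([311., 113.]), array([354., 169.])]
```

View pics/w40.png

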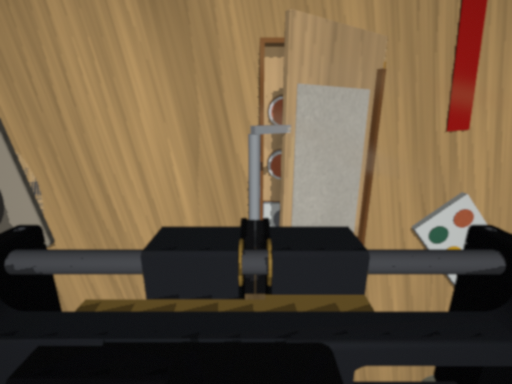

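View pics/s40.png

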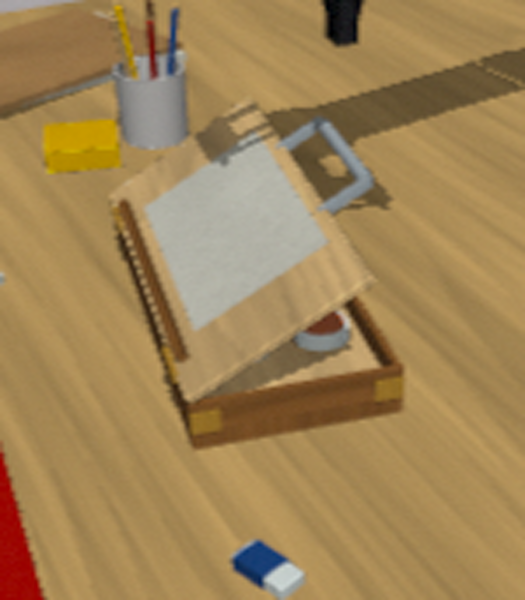

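The lid is still at about 0.60–0.61 rad (bar at column 255) and the robot is clear. Handing in.

```bash
python3 -c "
from h import *
print(r.close_job())"
```

```text
the job is handed in; nothing more can be done
None
```

The job is done and handed in at about 57 s of the 210 s; the hand-in gives no verdict.

- **Lid opened:** I gripped the handle bar and swung the lid to about 1.70 rad.
- **Tray:** I pushed it along until it dropped flat into its pocket.
- **Cakes:** I put all four brown cakes into the four wells, one in each. The wrist views showed three of them 64 and 78 mm apart, matching the wells. The fourth (well3) was partly hidden behind a finger in the last measuring view, but looked right when placed and in the later pictures.
- **Lid at drawing slope:** I brought it down to about 0.61 rad (35 degrees) and let go.
- **Press check:** I pressed the middle of the bar with 2.3 N, which rose to about 5 N. That is firmer than the light 2–3 N I intended, but the bar did not give. After lifting off, both views still showed about 0.60–0.61 rad.

**Bystanders and decoys:** I never touched the pot, the notes, the eraser or the purple and turquoise look-alikes. The pot, notes and eraser look unmoved in the last scene picture, but I did not re-measure them.

**Other checks:**
- With the lid lowered, the cakes and tray are mostly hidden, so I last saw them all clearly before closing it.
- The wrist camera and arm readings disagreed by 1–2 mm along the box's x, so I centred each cake on the well rim seen in the picture.
- The wrist force reached about 45 N while opening the lid, because my path was a few millimetres off its arc. It was about 5–8 N while lowering.

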